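# Kit left- and right-hand brackets, roll the tote into its bay and tally it

### The arm

A 6-joint arm with a two-finger parallel gripper is mounted at the origin on a cart in front of the work surface, level with it; the furniture and walls round the work are solid. World frame = base frame: x ahead of the robot, y to its left, z up, the work surface at z = 0. Lengths are in m, angles in rad, forces in N, time in s.
With the tool pointing down it reaches from about 0.35 to 0.875 m from the base axis. Payload 4.2 kg.
Tool frame: the origin (TCP) lies midway between the tips of the shut fingers; the grasp point (between the pads) lies 19 mm behind it; z points along the fingers, y is the direction in which the jaws open and shut (so a half turn about z gives the same grasp; the last joint's range is limited). The gripper opens to 87 mm and grips with 3 to 60 N. Pads are 19 mm wide; open, the fingers measure 117 mm over their backs; the gripper's body (75 mm by 190 mm) begins 51 mm behind the grasp point.
Start: joints at [-0.914, 0.385, 0.008, 0, -1.194, -0.259], TCP at [0.242, -0.576, 0.223] pointing down, gripper open.
Joint ranges: [-3.14, 3.14], [-1.21, 2.06], [-1.07, 1.41], [-3.16, 2.05], [-2.99, -0.16], [-3.1, 3.1]. Speed limits (rad/s): [2.79, 2.79, 3.14, 3.14, 3.14, 3.14].

### API

Orientations are given as a 3x3 rotation matrix whose columns are the frame's x, y, z axes.
In Python, from workcell import status, get_image, order gives the robot as it stands. The module is installed in compiled form; this text tells all that it offers.
- The arm moves only by the shell command python3 -m creep 'ROWS' [FORCE]. ROWS is a JSON object of lists of equal length, an entry for each row: "translation": the shift along the world's x, y, z in units of 50 mm (1.0 is 50 mm), a list of three; "turn": the turn, a rotation vector about the world's x, y, z in units of 8 degrees (1.0 is 8 degrees), a list of three; "jaw": the closure, from 0 (fully open) to 1 (shut). In form: {"translation": [[x, y, z], ...], "turn": [[wx, wy, wz], ...], "jaw": [jaw, ...]}. A call has 1 to 10 rows; each row is the pose to reach, as a shift and turn from the pose commanded when the call began; what a row does not reach only later rows make up. A row lasts 1/8 s, in which the tool goes at most 62.5 mm and 10.7 degrees, less where a joint would pass 70% of its speed; a pose out of reach is approached as far as the arm can. A call with a gripper value outside its range is refused whole. The fingers move at their own pace and stop on an object; FORCE is the grip in N (left out, the last holds). Time passes only in rows, so rows that repeat a pose let the fingers close. It gives the time, the measured TCP pose, the force and the opening at its end, in the units of the state.
- status.read_state(): the state, without advancing time (a new reading comes with each control period).
- get_image(name): name is "scene" or "side" or "wrist"; returns a dict with "color" (480x640x3 uint8, red, green, blue), "range_z" (480x640 float32, m along the optical axis (not along the pixel's ray), 0 where there is no reading), "fx", "fy", "cx", "cy" (pixels), "k1" (the pictures are not rectified: a ray, as slopes to the right and down, at radius r is drawn at 1 + k1 r^2 times it, then the intrinsics apply), "R" (3x3) and "t" (3): a world point X has camera coordinates R X + t. Camera axes: x right, y down, z forward; pixel columns grow to the right and rows downward; lengths in m; the calibration is good to about 2 mm. A picture is of the moment at which its call begins.
- order.job_done(): hands the job in, once; it reports no verdict.
The state is a dict: "time_s": time; "joints": joint angles; "dq": joint speeds; "tau": joint torques, N m; "ee_pos": TCP position; "eef_rot": TCP orientation; "contact_force": force on the tool from outside, world axes, zero at the start; "moment": the same for the moment, N m; "width": finger opening in m.
Only numpy, scipy, OpenCV 4.12 (cv2) and the standard library are available. Lean on these libraries where they do the work, as an engineer would, in place of code of your own. Each camera call takes 0.05 s, during which the arm holds its last target.

### The job

Sort the loose aluminium channel brackets into the grey tote on the rollers: left-hand ones into its left bin and right-hand ones into its right bin, as you face the bench (stand a bracket on its open side with its lug at the far end: on a left-hand one the lug points left, on a right-hand one right). When all are in, roll the tote along the lane until it is fully home against the bumpers of the bay, and only then book it on the tally counter: push the lever away from you all the way to its stop and let it spring back. Leave everything else on the bench where it is.

Things in the scene. Friction and masses are not known exactly. Their poses are not given: they have to be found in the camera images.
- bracket_1_c (a point): A left-hand bracket (5 to 7 of the 7 are there). Aluminium channel 70 x 24 x 26 mm high, closed web up, with one flat lug (22 mm along the channel, standing out 20 mm, 3 mm thick) at the foot of one end: an L from above. Point: centre of the channel without lug, 13 mm up. x runs along the channel to the lug's end, the lug points to +y, z up. 60 g; grip across the 24 mm.
- bracket_2_c (a point): A left-hand bracket (5 to 7 of the 7 are there). Aluminium channel 70 x 24 x 26 mm high, closed web up, with one flat lug (22 mm along the channel, standing out 20 mm, 3 mm thick) at the foot of one end: an L from above. Point: centre of the channel without lug, 13 mm up. x runs along the channel to the lug's end, the lug points to +y, z up. 60 g; grip across the 24 mm.
- bracket_3_c (a point): A left-hand bracket (5 to 7 of the 7 are there). Aluminium channel 70 x 24 x 26 mm high, closed web up, with one flat lug (22 mm along the channel, standing out 20 mm, 3 mm thick) at the foot of one end: an L from above. Point: centre of the channel without lug, 13 mm up. x runs along the channel to the lug's end, the lug points to +y, z up. 60 g; grip across the 24 mm.
- bracket_4_c (a point): A left-hand bracket (5 to 7 of the 7 are there). Aluminium channel 70 x 24 x 26 mm high, closed web up, with one flat lug (22 mm along the channel, standing out 20 mm, 3 mm thick) at the foot of one end: an L from above. Point: centre of the channel without lug, 13 mm up. x runs along the channel to the lug's end, the lug points to +y, z up. 60 g; grip across the 24 mm.
- bracket_5_c (a point): A right-hand bracket (5 to 7 of the 7 are there). Aluminium channel 70 x 24 x 26 mm high, closed web up, with one flat lug (22 mm along the channel, standing out 20 mm, 3 mm thick) at the foot of one end: an L from above. Point: centre of the channel without lug, 13 mm up. x runs along the channel to the lug's end, the lug points to -y, z up. 60 g; grip across the 24 mm.
- bracket_6_c (a point): A right-hand bracket (5 to 7 of the 7 are there). Aluminium channel 70 x 24 x 26 mm high, closed web up, with one flat lug (22 mm along the channel, standing out 20 mm, 3 mm thick) at the foot of one end: an L from above. Point: centre of the channel without lug, 13 mm up. x runs along the channel to the lug's end, the lug points to -y, z up. 60 g; grip across the 24 mm.
- bracket_7_c (a point): A right-hand bracket (5 to 7 of the 7 are there). Aluminium channel 70 x 24 x 26 mm high, closed web up, with one flat lug (22 mm along the channel, standing out 20 mm, 3 mm thick) at the foot of one end: an L from above. Point: centre of the channel without lug, 13 mm up. x runs along the channel to the lug's end, the lug points to -y, z up. 60 g; grip across the 24 mm.
- tote: Grey open tote on the rollers, 130 mm long (x, along the lane), 270 wide (y), 45 high, walls and floor 4 mm. A 4 mm partition along x in the middle parts it into two bins 122 x 129 mm inside: left at +y, right at -y. Origin: centre of its underside; outer face of the near wall at x = -65 mm. 0.5 to 0.8 kg empty, loose, rolls with under 3 N, 4 mm play to each side guide.
- bay (a point): Where the tote's origin is when it is home against both rubber bumpers of the bay; level with the roller tops, 26 mm above the bench. x points along the lane towards the bay, y to the left.
- lane: Roller lane, fixed: 11 free steel rollers between aluminium rails, 302 mm wide over all, from x = -170 to +165 mm (end plate). Origin on the bench, in the middle of the lane; x towards the bay, y to the left. Rail tops 38 mm above the bench, end plate and cheeks of the bay (x = 40 to 165 mm) 63 mm.
- counter_shaft (a point): Tally counter, fixed, right of the lane: grey housing 46 x 58 mm, 42 mm high, window facing the robot. Point: on the lever's shaft, 37 mm to the left of the housing's middle, 30 mm above the bench. x points away from the robot (the way the lever is pushed), y to the left along the shaft, z up.
- knob (a point): Centre of the black 18 mm ball knob on the end of the counter's lever, 62 mm from the shaft; 88 mm above the bench at rest.
- tally_lever (a joint): Angle of the counter's lever, rad: 0 at rest (standing up, leaning 0.35 rad towards the robot), growing as it is pushed away from the robot, to the stop at 0.9 (leaning 0.55 rad away). A spring pulls it back to 0: about 1 N at the knob at rest, 4 N at the stop.
- heatsink: black finned heat sink, 48 x 72 x 27 mm, lying loose at the left, near the brackets; a bystander. Origin at the centre of its underside.
- capacitor_1: small black can capacitor, 16 mm across and 24 mm tall, standing loose at the right; a bystander. Origin at the centre of its underside.
- relay_board: small green circuit board, 40 x 62 x 16 mm, lying loose at the right; a bystander. Origin at the centre of its underside.
Mind the look-alikes: they are no part of the job. There is more than one size of the part that bears counter_shaft; the job needs the larger.

How it is judged:
By the outcome, as a careful person would: the job done as asked, in the order asked, and still so for the second after the job is handed in, with the robot touching nothing.
Of bracket_1, bracket_2, bracket_3, bracket_4, bracket_5, bracket_6, bracket_7 only 5 to 7 are there at a start; the rules pass over those that are not, and their reading is None.
At some moment in a run one of bracket_1, bracket_2, bracket_3, bracket_4, bracket_5, bracket_6, bracket_7 may be knocked a few centimetres aside while the robot is not near it.
Once in a run the grip may slacken for a moment while it holds something.
It also fails if it takes over 210 s, if anything falls off the work surface, if the arm or the gripper's body presses on something with over 40 N, if the wrist force passes 120 N, or if a joint passes its speed limit or range.

## Working session

There is one attempt and no reset: what is moved stays moved. The work goes in short steps, Python scripts to look and compute and a shell command to move; the robot and the scene stay as the last step left them, time stands still between calls to the robot, and variables do not carry over. Pictures are saved under pics/ and viewed, and the job is handed in when it is done.

```bash
mkdir -p pics; ls; cat > h.py <<'E'
import numpy as np, cv2
from workcell import status, get_image, order
def snap(name,fn,crop=None,scale=1):
    im=get_image(name); np.savez('last_%s.npz'%name,**{k:v for k,v in im.items()})
    c=im['color'][:,:,::-1].copy()
    if crop: x0,y0,x1,y1=crop; c=c[y0:y1,x0:x1]
    if scale!=1: c=cv2.resize(c,None,fx=scale,fy=scale,interpolation=cv2.INTER_CUBIC)
    cv2.imwrite('pics/'+fn,c); return im
def load(name): return dict(np.load('last_%s.npz'%name))
def ray(im,u,v):
    xd=(np.asarray(u,float)-im['cx'])/im['fx']; yd=(np.asarray(v,float)-im['cy'])/im['fy']
    x,y=xd.copy(),yd.copy()
    for _ in range(20):
        r2=x*x+y*y; x=xd/(1+im['k1']*r2); y=yd/(1+im['k1']*r2)
    return np.stack([x,y,np.ones_like(x)],-1)
def px2w(im,u,v,z=None):
    d=ray(im,u,v); R=im['R'];t=im['t']
    if z is None:
        Z=im['range_z'][np.asarray(v,int),np.asarray(u,int)]
        return (d*Z[...,None]-t)@R
    dw=d@R; o=-R.T@t
    s=(z-o[2])/dw[...,2]
    return o+dw*s[...,None]
def w2px(im,X):
    c=np.asarray(X)@im['R'].T+im['t']; x=c[...,0]/c[...,2];y=c[...,1]/c[...,2];f=1+im['k1']*(x*x+y*y)
    return np.stack([x*f*im['fx']+im['cx'],y*f*im['fy']+im['cy']],-1)
def cloud(im):
    v,u=np.mgrid[0:480,0:640]; P=px2w(im,u,v); P[im['range_z']==0]=np.nan; return P
def topdown(im,fn,x0,x1,y0,y1,res=0.001,sc=1,zmax=.25):
    """height+color map; rows: far x at top, left = +y"""
    P=cloud(im); m=np.isfinite(P[...,2])&(P[...,2]<zmax)
    H=int((x1-x0)/res);W=int((y1-y0)/res)
    r=((x1-P[...,0])/res); c=((y1-P[...,1])/res)
    m&=(r>=0)&(r<H)&(c>=0)&(c<W)
    out=np.zeros((H,W,3),np.uint8); zb=np.full((H,W),np.nan)
    o=np.argsort(P[...,2][m]); rr=r[m].astype(int)[o]; cc=c[m].astype(int)[o]
    out[rr,cc]=im['color'][:,:,::-1][m][o]; zb[rr,cc]=P[...,2][m][o]
    if fn: cv2.imwrite('pics/'+fn,cv2.resize(out,None,fx=sc,fy=sc,interpolation=cv2.INTER_NEAREST))
    return out,zb
E
python3 - <<'E'
from h import *
for n in('scene','side','wrist'):
    im=snap(n,n+'0.png'); print(n,im['fx'],im['k1'],-im['R'].T@im['t'],im['R'][2])
s=status.read_state(); print(s)
E
```

```text
pics
scene 468.6657752245122 -0.06924635193215957 [-0.26488406  0.56622866  1.00937609] [ 0.59704852 -0.42438262 -0.68075874]
side 438.43027533903796 0.03187565239872203 [ 0.47240093 -0.8066484   0.67858915] [ 0.05501754  0.79254346 -0.60732852]
wrist 364.5664780320126 0.009495031360348892 [ 0.16623201 -0.60758428  0.38403149] [ 0.27320815  0.11704549 -0.95480766]
{'time_s': 0.15, 'joints': array([-9.14383623e-01,  3.85364858e-01,  6.94896458e-03, -3.31915687e-04,
       -1.19399620e+00, -2.58590462e-01]), 'dq': array([ 1.03566260e-03, -1.36942257e-03,  3.91910646e-03,  2.03452931e-03,
        9.78157928e-04, -5.82577182e-06]), 'tau': array([ 7.11470179e-06, -3.91053200e+01,  1.87586975e+01,  4.22227487e+00,
        1.23954125e-02, -1.37438860e-04]), 'ee_pos': array([ 0.24196246, -0.57577736,  0.22172657]), 'eef_rot': array([[-9.21954229e-01, -3.87298141e-01, -7.41563036e-04],
       [-3.87298834e-01,  9.21953067e-01,  1.46832357e-03],
       [ 1.15007325e-04,  1.64093363e-03, -9.99998647e-01]]), 'contact_force': array([-0.91521143, -0.90515779, -0.78041782]), 'moment': array([ 0.02825813,  0.03621274, -0.02946112]), 'width': 0.08710781515476743}
```

View pics/scene0.png

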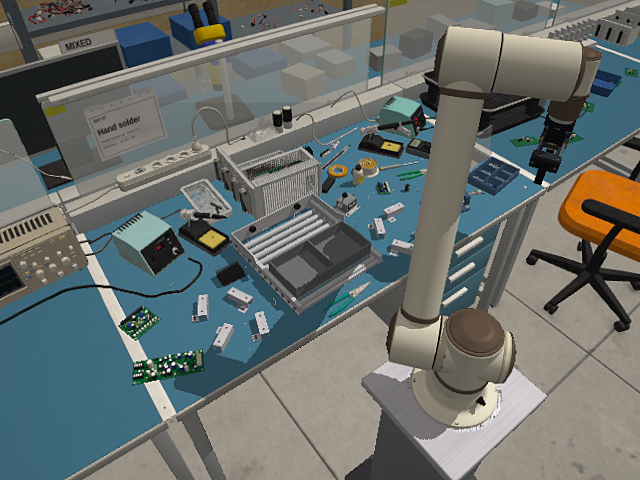

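View pics/side0.png

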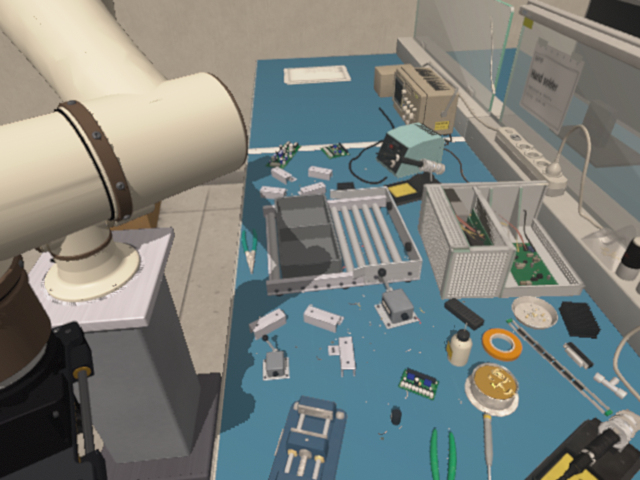

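View pics/wrist0.png

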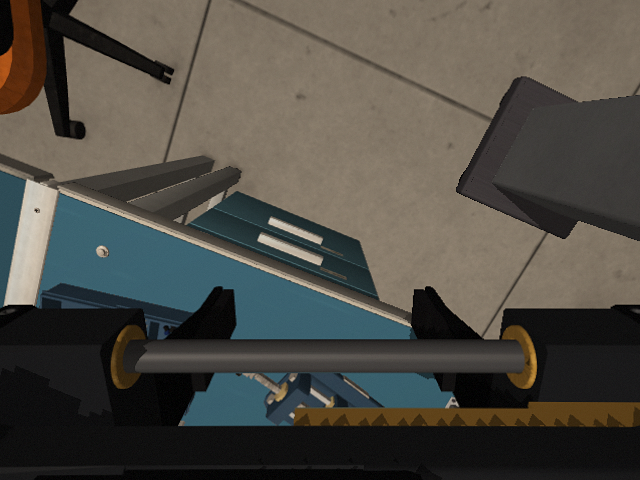

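The scene shows four brackets left of the tote (202,305; 239,297; 223,336; 262,324) and three to its right (394,210; 378,229; 402,246). The side view also shows two counters, at (398,305) and (275,360). I'll enlarge these next.

```bash
python3 - <<'E'
from h import *
im=snap('scene','s1.png',(180,190,420,370),3.3)
im2=snap('side','d1.png',(230,130,430,400),2.2)
a,z=topdown(im,None,.2,.7,-.3,.45); b,z2=topdown(im2,None,.2,.7,-.3,.45)
cv2.imwrite('pics/td.png',a); cv2.imwrite('pics/td2.png',b)
E
```

```text
(no output)
```

View pics/s1.png

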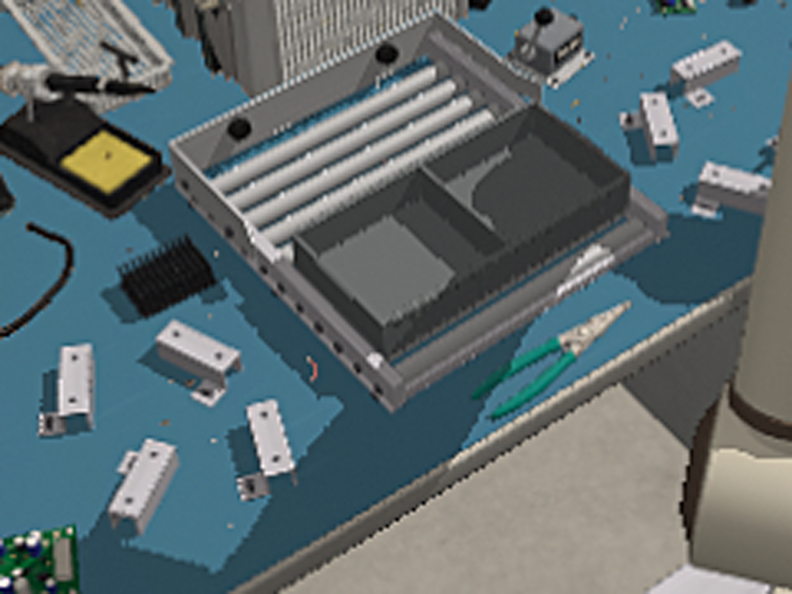

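View pics/d1.png

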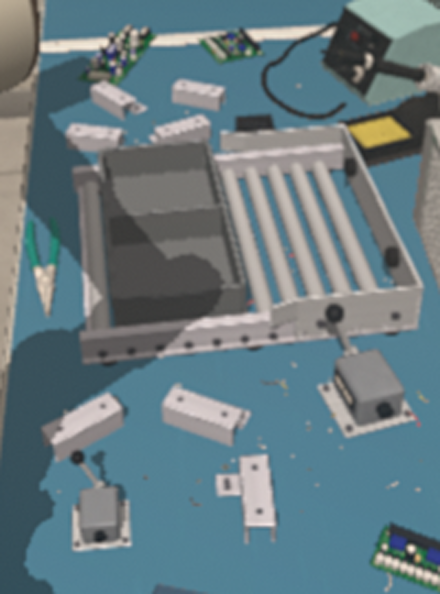

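View pics/td.png

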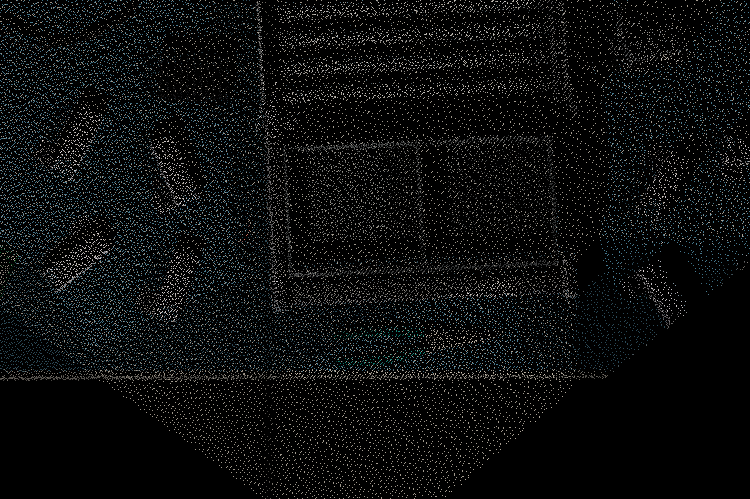

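View pics/td2.png

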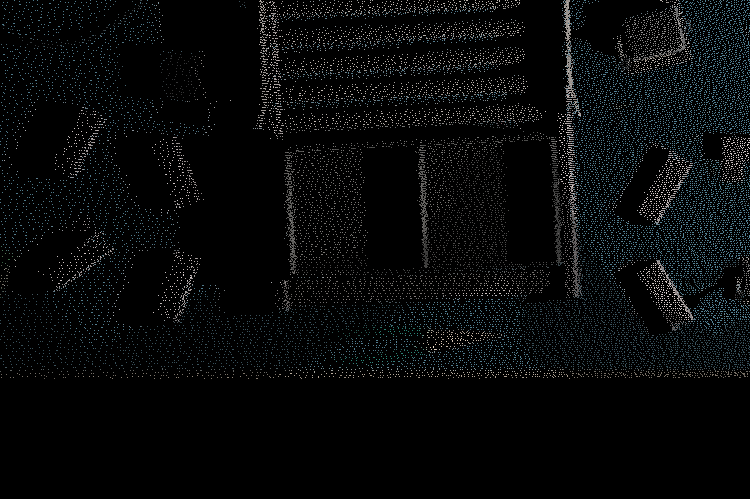

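```bash
cat >> h.py <<'E'
def ortho(im,fn,x0,x1,y0,y1,z,res=0.001):
    H=int(round((x1-x0)/res));W=int(round((y1-y0)/res))
    r,c=np.mgrid[0:H,0:W]; X=np.stack([x1-r*res,y1-c*res,np.full(r.shape,z)],-1)
    p=w2px(im,X).astype(np.float32)
    o=cv2.remap(im['color'][:,:,::-1].copy(),p[...,0],p[...,1],cv2.INTER_LINEAR)
    if fn: cv2.imwrite('pics/'+fn,o)
    return o
E
python3 - <<'E'
from h import *
im=load('scene'); im2=load('side')
for n,i in(('A',im),('B',im2)):
    l=ortho(i,None,.24,.54,.2,.46,.026,.00075); r=ortho(i,None,.24,.54,-.4,-.12,.026,.00075)
    cv2.imwrite('pics/o%s.png'%n,np.hstack([l,r]))
E
```

```text
(no output)
```

View pics/oA.png

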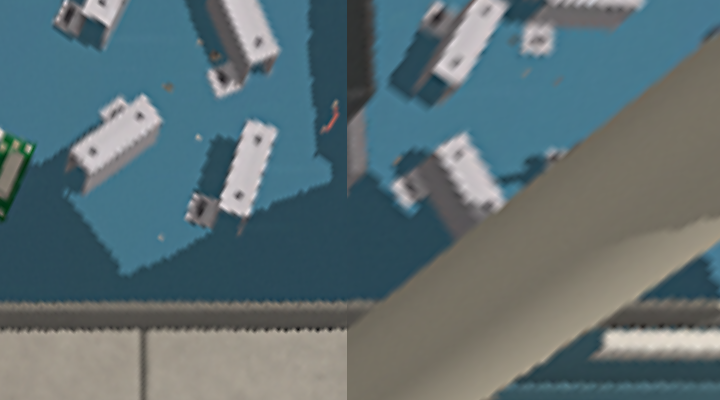

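View pics/oB.png

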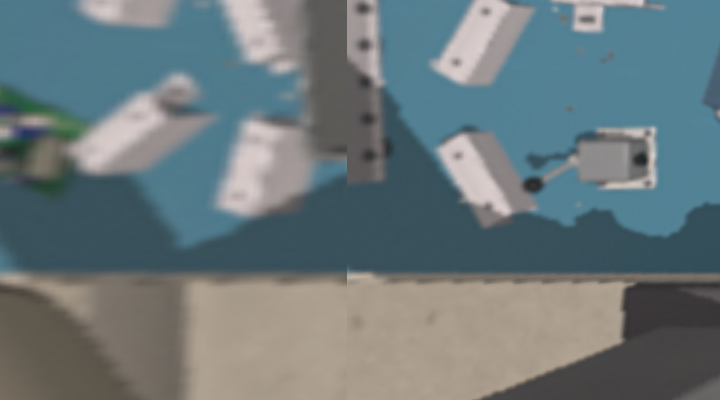

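```bash
cat >> h.py <<'E'
def brackets(ims,x0=.22,x1=.64,y0=-.42,y1=.46,zlo=.022,zhi=.031,show=True):
    pts=[]
    for im in ims:
        P=cloud(im); c=im['color'].astype(int); m=np.isfinite(P[...,2])&(P[...,2]>zlo)&(P[...,2]<zhi)&(c.min(-1)>120)
        m&=(P[...,0]>x0)&(P[...,0]<x1)&(P[...,1]>y0)&(P[...,1]<y1); pts.append(P[m])
    p=np.vstack(pts); res=.001
    I=np.zeros((int((x1-x0)/res)+1,int((y1-y0)/res)+1),np.uint8)
    I[((x1-p[:,0])/res).astype(int),((y1-p[:,1])/res).astype(int)]=255
    I2=cv2.morphologyEx(I,cv2.MORPH_CLOSE,np.ones((6,6)))
    n,L,S,C=cv2.connectedComponentsWithStats(I2)
    out=[]
    for k in range(1,n):
        if S[k,4]<350: continue
        q=p[L[((x1-p[:,0])/res).astype(int),((y1-p[:,1])/res).astype(int)]==k]
        (cx,cy),(w,h),a=cv2.minAreaRect(q[:,:2].astype(np.float32)*1000)
        if max(w,h)>100: continue
        if h>w: a+=90; w,h=h,w
        out.append((cx/1000,cy/1000,w,h,a,len(q)))
        if show: print('c=(%.4f,%.4f) %.1fx%.1f ang=%.1f n=%d z=%.4f'%(cx/1000,cy/1000,w,h,(a+90)%180-90,len(q),np.median(q[:,2])))
    return out
E
python3 - <<'E'
from h import *
a=load('scene');b=load('side')
for l in([a],[b],[a,b]): print();brackets(l)
for n,i in(('A',a),('B',b)):
    l=ortho(i,None,.24,.64,.2,.46,.003,.001); r=ortho(i,None,.24,.64,-.4,-.12,.003,.001)
    cv2.imwrite('pics/p%s.png'%n,np.hstack([l,r]))
E
```

```text
c=(0.5548,0.3720) 68.3x21.9 ang=-26.0 n=150 z=0.0257
c=(0.5269,0.2748) 66.8x22.0 ang=24.1 n=133 z=0.0263
c=(0.5469,-0.3150) 47.0x17.4 ang=-87.5 n=29 z=0.0256
c=(0.5100,-0.2131) 63.7x20.3 ang=-30.1 n=50 z=0.0250
c=(0.4380,0.3716) 66.0x23.8 ang=-51.9 n=172 z=0.0256
c=(0.4129,0.2738) 64.7x21.0 ang=-18.5 n=158 z=0.0258
c=(0.4017,-0.2152) 47.7x21.9 ang=28.2 n=57 z=0.0265

c=(0.5508,0.3731) 55.7x21.9 ang=-21.4 n=43 z=0.0244
c=(0.5495,-0.3085) 69.3x22.5 ang=87.7 n=381 z=0.0259
c=(0.5276,0.2712) 62.7x24.4 ang=18.6 n=76 z=0.0252
c=(0.5112,-0.2149) 68.7x24.5 ang=-31.1 n=331 z=0.0255
c=(0.4375,0.3689) 62.8x20.3 ang=-55.4 n=68 z=0.0251
c=(0.4121,0.2711) 64.1x23.1 ang=-19.8 n=77 z=0.0250
c=(0.4032,-0.2169) 67.4x24.4 ang=32.3 n=289 z=0.0256
c=(0.4183,-0.3103) 43.4x28.4 ang=-88.1 n=270 z=0.0280

c=(0.5551,0.3707) 69.1x26.7 ang=-28.7 n=248 z=0.0256
c=(0.5276,0.2724) 69.0x26.3 ang=23.6 n=255 z=0.0258
c=(0.5486,-0.3080) 70.2x24.5 ang=87.7 n=473 z=0.0258
c=(0.5112,-0.2149) 68.7x24.5 ang=-31.1 n=422 z=0.0254
c=(0.4381,0.3708) 67.2x24.0 ang=-52.9 n=269 z=0.0254
c=(0.4126,0.2722) 68.1x25.4 ang=-19.8 n=276 z=0.0255
c=(0.4038,-0.2161) 68.9x25.5 ang=31.4 n=408 z=0.0257
c=(0.4183,-0.3103) 43.4x28.4 ang=-88.1 n=270 z=0.0280
```

View pics/pA.png

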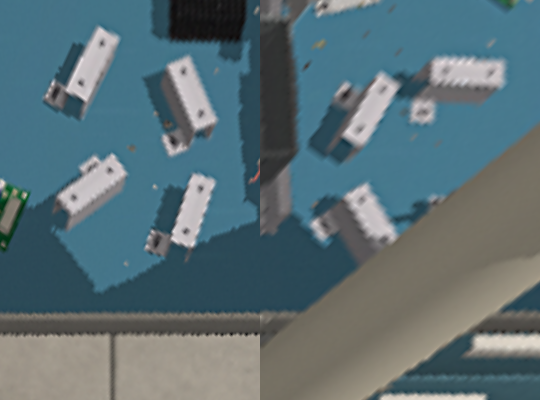

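View pics/pB.png

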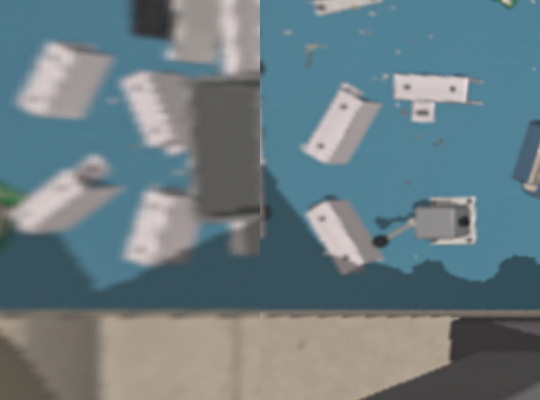

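Checking the lugs on the z=3 mm ortho view:
- **Left of the tote:** (0.555,0.372), (0.527,0.273) and (0.413,0.272) have the lug on the right when facing the lug end, so they are right-hand. (0.438,0.371) is left-hand.
- **Right of the tote:** (0.511,-0.215), (0.404,-0.216) and (0.549,-0.308) are all left-hand.

That makes 4 left and 3 right, which fits the list. Next I'll measure the tote, lane, bumpers and counters.

```bash
cat >> h.py <<'E'
def tote(ims,xr=(.40,.80)):
    ps=[]
    for im in ims:
        P=cloud(im); c=im['color'].astype(int)
        m=np.isfinite(P[...,2])&(abs(P[...,2]-.071)<.005)&(P[...,0]>xr[0])&(P[...,0]<xr[1])&(P[...,1]>-.118)&(P[...,1]<.172)&(c.max(-1)<135)
        ps.append(P[m])
    p=np.vstack(ps); q=p[:,:2]
    # robust minAreaRect: dense-only
    I=np.zeros((500,400),np.uint8); r=((.9-q[:,0])/.001).astype(int); k=((.25-q[:,1])/.001).astype(int); I[r,k]=255
    J=cv2.morphologyEx(I,cv2.MORPH_CLOSE,np.ones((5,5))); n,L,S,C=cv2.connectedComponentsWithStats(J)
    b=1+np.argmax(S[1:,4]); s=q[L[r,k]==b]
    (cx,cy),(w,h),a=cv2.minAreaRect(s.astype(np.float32)*1000)
    if w>h: w,h=h,w; a-=90
    while a>45:a-=90
    while a<-45:a+=90
    return cx/1000,cy/1000,w,h,a
E
python3 - <<'E'
from h import *
a=load('scene');b=load('side')
for l in([a],[b],[a,b]): print(tote(l))
for n,i in(('a',a),('b',b)):
    l=ortho(i,None,.38,.80,-.28,.22,.063,.001); cv2.imwrite('pics/lane_%s.png'%n,l)
l=ortho(b,'cnt.png',.34,.74,-.40,-.08,.042,.0008)
E
```

```text
(0.43437551879882813, 0.08011866760253906, 20.798076629638672, 162.9104461669922, 3.1953492164611816)
(0.49646075439453125, -0.03781471252441406, 134.2099609375, 151.13125610351562, 2.343048334121704)
(0.49490264892578123, 0.026836967468261717, 137.90234375, 280.4648742675781, 2.599261999130249)
```

View pics/lane_a.png

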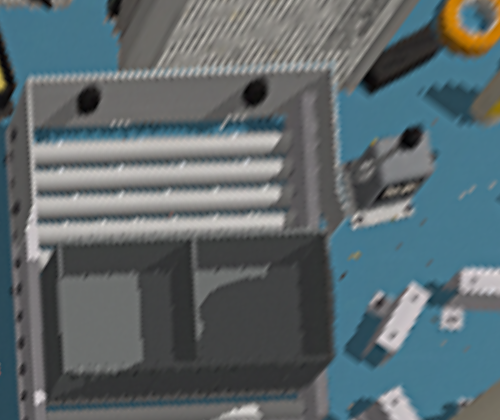

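View pics/lane_b.png

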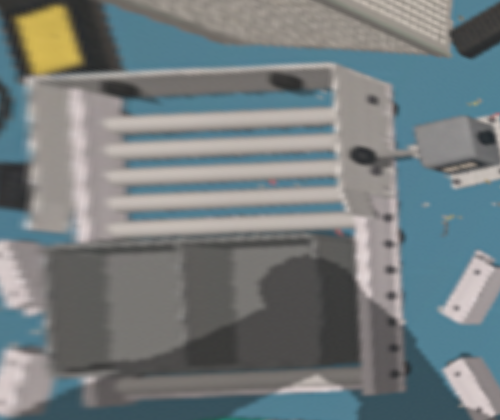

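View pics/cnt.png

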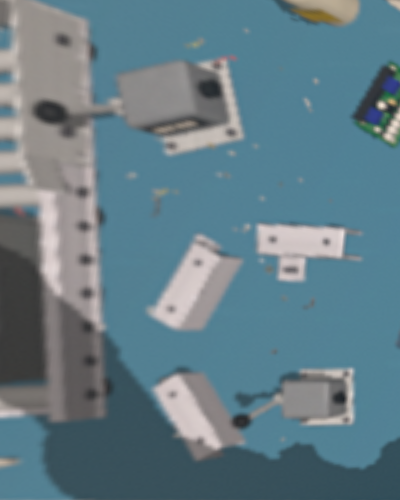

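```bash
cat >> h.py <<'E'
from scipy.spatial.transform import Rotation as Ro
def phi(s=None):
    s=s or status.read_state(); y=s['eef_rot'][:,1]; return np.degrees(np.arctan2(y[1],y[0]))-90
def to(x,y,z,d,half=None):
    """units to reach TCP xyz with channel dir d(deg, mod 180)"""
    s=status.read_state(); dp=(np.array([x,y,z])-s['ee_pos'])/.05
    cur=phi(s); best=None
    for k in range(-2,3):
        t=d+180*k; dl=(t-cur)
        j6=s['joints'][5]-np.radians(dl)+np.arctan2(y,x)-s['joints'][0]
        if abs(j6)<2.8 and (best is None or abs(dl)<abs(best[0])): best=(dl,j6)
        print('   opt turn %.2f units, j6 %.2f'%(dl/8,j6)) if abs(j6)<3 else 0
    g=s['eef_rot']; th=np.radians(cur+90)
    want=np.array([[np.sin(th),np.cos(th),0],[-np.cos(th),np.sin(th),0],[0,0,-1]])
    tilt=Ro.from_matrix(want@g.T).as_rotvec(degrees=True)/8
    print('trans',np.round(dp,2),'dist mm %.0f'%(np.linalg.norm(dp)*50),'phi %.1f'%cur,'w %.4f'%s['width'],'t %.1f'%s['time_s'],'tilt',np.round(tilt,2),'F',np.round(s['contact_force'],1))
def grasp(cx,cy,d,off=.004):
    r=np.radians(d); return cx-off*np.cos(r),cy-off*np.sin(r)
T=(.495,.027,2.5)
def tp(xt,yt,d,off=.004,T=T):
    r=np.radians(T[2]); x=T[0]+np.cos(r)*xt-np.sin(r)*yt; y=T[1]+np.sin(r)*xt+np.cos(r)*yt
    return grasp(x,y,d+T[2],off)+(d+T[2],)
E
python3 - <<'E'
from h import *
to(.47,-.1,.26,127)
E
```

```text
opt turn -9.47 units, j6 1.77
   opt turn 13.03 units, j6 -1.37Traceback (most recent call last):
  File "<stdin>", line 2, in <module>
  File "h.py", line 97, in to
    tilt=Ro.from_matrix(want@g.T).as_rotvec(degrees=True)/8
         ~~~~~~~~~~~~~~^^^^^^^^^^
  File "scipy/spatial/transform/_rotation.pyx", line 1143, in scipy.spatial.transform._rotation.Rotation.from_matrix
ValueError: Non-positive determinant (left-handed or null coordinate frame) in rotation matrix 0: [[-7.00083010e-01 -7.14061407e-01 -2.94269904e-04]
 [-7.14061306e-01  7.00082515e-01  9.61033738e-04]
 [ 4.80223888e-04 -8.82930144e-04  9.99999495e-01]].
```

```bash
python3 -m creep '{"translation":[[4.5,9.5,0.8],[4.5,9.5,0.8],[4.5,9.5,0.8],[4.5,9.5,0.8],[4.5,9.5,0.8],[4.5,9.5,0.8],[4.5,9.5,0.8],[4.5,9.5,0.8],[4.5,9.5,0.8],[4.5,9.5,0.8]],"turn":[[0,0,6.5],[0,0,6.5],[0,0,6.5],[0,0,6.5],[0,0,6.5],[0,0,6.5],[0,0,6.5],[0,0,6.5],[0,0,6.5],[0,0,6.5]],"jaw":[0.45,0.45,0.45,0.45,0.45,0.45,0.45,0.45,0.45,0.45]}' 25; python3 -c "
from h import *
print(grasp(.4381,.3708,-53)); to(*grasp(.4381,.3708,-53),.15,-53)"
```

```text
time_s: 1.5
ee_pos: [0.4678, -0.0996, 0.2626]
eef_rot: [[-0.259, -0.966, 0.0], [-0.966, 0.259, 0.0], [-0.0, -0.0, -1.0]]
contact_force: [0.0, -0.3, -0.2]
width: 0.0479
(np.float64(0.43569273990739177), np.float64(0.37399454204018917))
   opt turn -16.00 units, j6 2.42
   opt turn 6.50 units, j6 -0.72Traceback (most recent call last):
  File "<string>", line 3, in <module>
    print(grasp(.4381,.3708,-53)); to(*grasp(.4381,.3708,-53),.15,-53)
                                   ~~^^^^^^^^^^^^^^^^^^^^^^^^^^^^^^^^^
  File "h.py", line 97, in to
    tilt=Ro.from_matrix(want@g.T).as_rotvec(degrees=True)/8
         ~~~~~~~~~~~~~~^^^^^^^^^^
  File "scipy/spatial/transform/_rotation.pyx", line 1143, in scipy.spatial.transform._rotation.Rotation.from_matrix
ValueError: Non-positive determinant (left-handed or null coordinate frame) in rotation matrix 0: [[ 8.65787370e-01 -5.00412047e-01  1.15711324e-04]
 [-5.00412023e-01 -8.65787371e-01 -1.86404058e-04]
 [-1.93460239e-04 -1.03482942e-04  9.99999976e-01]].
```

```bash
sed -i 's/want=np.array(.*/want=np.array([[-np.sin(th),np.cos(th),0],[np.cos(th),np.sin(th),0],[0,0,-1]])/' h.py; python3 -c "
from h import *
a=snap('scene','s2.png');b=snap('side','d2.png')
brackets([a,b]); print(tote([a,b]))
to(*grasp(.4381,.3708,-53),.15,-53)"
```

```text
c=(0.5558,0.3722) 65.7x25.6 ang=-24.7 n=110 z=0.0254
c=(0.5500,-0.3082) 69.9x23.8 ang=86.6 n=471 z=0.0258
c=(0.5256,0.2745) 68.0x24.3 ang=26.6 n=168 z=0.0261
c=(0.5329,-0.0341) 44.4x43.2 ang=-42.0 n=66 z=0.0294
c=(0.5110,-0.2149) 71.3x23.6 ang=-29.6 n=409 z=0.0255
c=(0.4667,-0.0169) 76.0x38.5 ang=-81.9 n=91 z=0.0293
c=(0.4387,0.3712) 67.9x23.7 ang=-52.7 n=246 z=0.0255
c=(0.4122,0.2714) 69.3x26.9 ang=-18.5 n=287 z=0.0258
c=(0.4036,-0.2162) 67.9x24.4 ang=31.4 n=448 z=0.0259
c=(0.4185,-0.3101) 42.8x28.2 ang=-88.7 n=314 z=0.0280
(0.49512060546875, 0.027981109619140625, 139.41949462890625, 280.1473083496094, 3.3757214546203613)
   opt turn -15.98 units, j6 2.42
   opt turn 6.52 units, j6 -0.72
trans [-0.62  9.51 -2.25] dist mm 489 phi 74.8 w 0.0477 t 1.6 tilt [ 0. -0. -0.] F [-0.2 -0.4 -0.4]
```

```bash
python3 -m creep '{"translation":[[-0.6,9.5,-2.2],[-0.6,9.5,-2.2],[-0.6,9.5,-2.2],[-0.6,9.5,-2.2],[-0.6,9.5,-2.2],[-0.6,9.5,-2.2],[-0.6,9.5,-2.2],[-0.6,9.5,-2.2],[-0.6,9.5,-2.2],[-0.6,9.5,-2.2]],"turn":[[0,0,6.5],[0,0,6.5],[0,0,6.5],[0,0,6.5],[0,0,6.5],[0,0,6.5],[0,0,6.5],[0,0,6.5],[0,0,6.5],[0,0,6.5]],"jaw":[0.45,0.45,0.45,0.45,0.45,0.45,0.45,0.45,0.45,0.45]}'; python3 -c "
from h import *
w=snap('wrist','w1.png')
brackets([w])
to(*grasp(.4383,.3710,-53),.006,-53)"
```

```text
time_s: 2.85
ee_pos: [0.4375, 0.3724, 0.1523]
eef_rot: [[0.598, -0.802, -0.001], [-0.802, -0.598, -0.001], [0.0, 0.001, -1.0]]
contact_force: [-0.1, -2.2, -0.5]
width: 0.0477
c=(0.5577,0.3707) 69.4x23.5 ang=-27.9 n=2769 z=0.0262
c=(0.5284,0.2729) 69.0x23.6 ang=23.0 n=3369 z=0.0263
c=(0.4391,0.3712) 69.4x22.7 ang=-53.0 n=2154 z=0.0262
c=(0.4138,0.2723) 69.3x23.2 ang=-18.4 n=2598 z=0.0262
   opt turn -22.46 units, j6 2.51
   opt turn 0.04 units, j6 -0.63
trans [-0.03  0.04 -2.93] dist mm 147 phi -233.3 w 0.0478 t 2.9 tilt [ 0. -0. -0.] F [-0.4 -0.5  0.1]
```

View pics/w1.png

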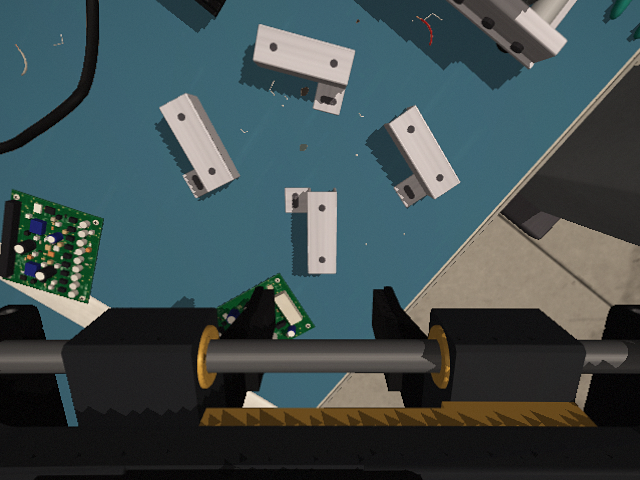

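The wrist view shows the left-hand target at (315,232), with its lug far-left. It also confirms that (198,145), (420,150) and (303,55) are right-hand. Descending to grasp.

```bash
python3 -m creep '{"translation":[[-0.02,0.04,-1.2],[-0.02,0.04,-2.2],[-0.02,0.04,-2.86],[-0.02,0.04,-2.86],[-0.02,0.04,-2.86],[-0.02,0.04,-2.86],[-0.02,0.04,-2.86],[-0.02,0.04,-2.86]],"turn":[[0,0,0],[0,0,0],[0,0,0],[0,0,0],[0,0,0],[0,0,0],[0,0,0],[0,0,0]],"jaw":[0.45,0.45,0.45,0.45,1,1,1,1]}' 25; python3 -c "
from h import *
print(tp(.028,.094,-90)); to(*tp(.028,.094,-90)[:2],.16,tp(.028,.094,-90)[2])"
```

```text
time_s: 3.9
ee_pos: [0.4365, 0.3764, 0.0109]
eef_rot: [[0.599, -0.801, 0.001], [-0.801, -0.599, 0.001], [-0.0, -0.002, -1.0]]
contact_force: [-1.4, -0.9, 5.8]
width: 0.0239
(np.float64(0.5186986502424892), np.float64(0.12612806856125147), -87.5)
   opt turn -26.79 units, j6 2.64
   opt turn -4.29 units, j6 -0.51
trans [ 1.64 -5.01  2.98] dist mm 303 phi -233.2 w 0.0239 t 3.9 tilt [-0.01  0.01 -0.  ] F [-1.4 -0.9  5.8]
```

```bash
python3 -m creep '{"translation":[[0,0,1.2],[0.2,-0.5,2.4],[1.64,-5.0,2.5],[1.64,-5.0,2.5],[1.64,-5.0,2.5],[1.64,-5.0,2.5],[1.64,-5.0,2.5],[1.64,-5.0,2.5],[1.64,-5.0,2.5],[1.64,-5.0,2.5]],"turn":[[0,0,0],[0,0,-1],[0,0,-4.3],[0,0,-4.3],[0,0,-4.3],[0,0,-4.3],[0,0,-4.3],[0,0,-4.3],[0,0,-4.3],[0,0,-4.3]],"jaw":[1,1,1,1,1,1,1,1,1,1]}'; python3 -c "
from h import *
w=snap('wrist','w2.png');a=snap('scene','s3.png')
to(*tp(.028,.094,-90)[:2],.045,tp(.028,.094,-90)[2])"
```

```text
time_s: 5.15
ee_pos: [0.5179, 0.1269, 0.1345]
eef_rot: [[0.044, -0.999, -0.0], [-0.999, -0.044, 0.0], [-0.0, 0.0, -1.0]]
contact_force: [-0.4, 0.2, -1.5]
width: 0.0241
   opt turn -22.50 units, j6 2.33
   opt turn 0.00 units, j6 -0.81
trans [ 0.02 -0.01 -1.79] dist mm 89 phi -267.5 w 0.0238 t 5.2 tilt [ 0. -0. -0.] F [ 0.3  0.  -0.9]
```

View pics/w2.png

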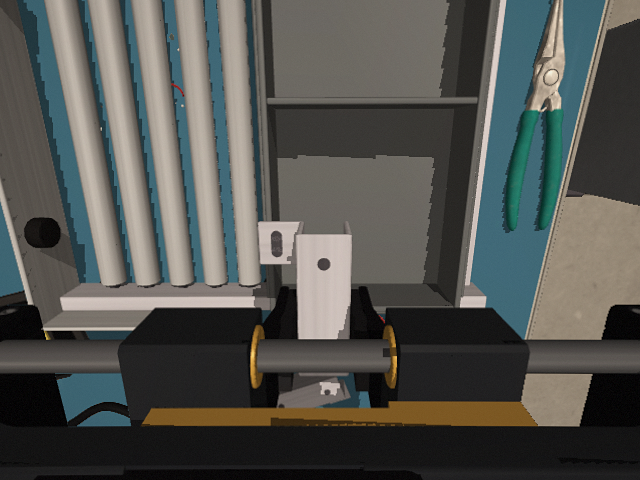

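```bash
python3 -c "
from h import *
w=load('wrist')
for u,v in((262,240),(270,240),(300,240),(345,250),(268,160),(262,160),(273,160),(470,160),(476,160),(300,97),(400,97),(400,102),(265,97)): print(u,v,np.round(px2w(w,np.array(u),np.array(v)),4))
"
```

```text
262 240 [0.5487 0.0964 0.1273]
270 240 [0.5448 0.0962 0.1273]
300 240 [0.529  0.0886 0.1507]
345 250 [0.5098 0.0928 0.1487]
268 160 [0.5539 0.0627 0.0711]
262 160 [0.5578 0.063  0.0692]
273 160 [0.5532 0.064  0.053 ]
470 160 [0.4318 0.0575 0.0706]
476 160 [0.4286 0.0573 0.0715]
300 97 [0.5379 0.0232 0.0304]
400 97 [0.478  0.0241 0.0711]
400 102 [0.4776 0.0267 0.0707]
265 97 [0.5555 0.0275 0.0713]
```

```bash
python3 -m creep '{"translation":[[-0.05,-0.06,-0.6],[-0.05,-0.06,-1.2],[-0.05,-0.06,-1.6],[-0.05,-0.06,-1.82],[-0.05,-0.06,-1.82],[-0.05,-0.06,-1.82],[-0.05,-0.06,-1.82],[-0.05,-0.06,-1.82]],"turn":[[0,0,0],[0,0,0],[0,0,0],[0,0,0],[0,0,0],[0,0,0],[0,0,0],[0,0,0]],"jaw":[1,1,1,1,1,1,0.69,0.69]}'; python3 -m creep '{"translation":[[0,0,0],[0,0,1],[0,0,1.8],[0,0,1.8]],"turn":[[0,0,0],[0,0,0],[0,0,0],[0,0,0]],"jaw":[0.68,0.68,0.68,0.68]}';python3 -c "
from h import *
w=snap('wrist','w3.png')
brackets([w],zlo=.05,zhi=.061)
g=grasp(.5110,-.2149,-30.3); print(g);to(*g,.13,-30.3)"
```

```text
time_s: 6.25
ee_pos: [0.5161, 0.123, 0.0443]
eef_rot: [[0.042, -0.999, 0.001], [-0.999, -0.042, 0.001], [-0.001, -0.001, -1.0]]
contact_force: [0.3, -0.6, 0.1]
width: 0.0268
time_s: 6.75
ee_pos: [0.5178, 0.1239, 0.1372]
eef_rot: [[0.042, -0.999, 0.008], [-0.999, -0.042, 0.004], [-0.003, -0.008, -1.0]]
contact_force: [0.6, -0.1, -1.1]
width: 0.0276
c=(0.5122,0.1158) 68.7x22.8 ang=-87.9 n=2988 z=0.0562
(np.float64(0.5075464177975729), np.float64(-0.21288188950473994))
   opt turn -15.34 units, j6 0.71
   opt turn 7.16 units, j6 -2.44
trans [-0.17 -6.72 -0.1 ] dist mm 336 phi -267.6 w 0.0281 t 6.8 tilt [-0.01  0.02 -0.  ] F [-0.5 -0.7 -0.6]
```

View pics/w3.png

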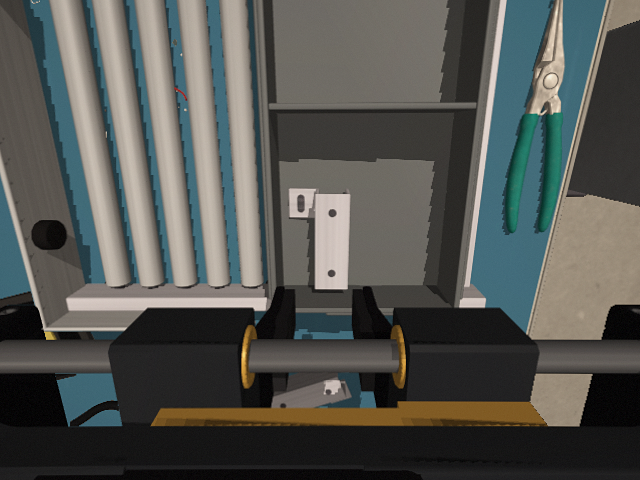

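The bracket landed about 4 mm too near. I'll nudge it towards the far wall with the jaws lightly open.

```bash
python3 -m creep '{"translation":[[-0.1,-0.1,-0.8],[-0.1,-0.1,-1.6],[-0.1,-0.1,-1.8],[-0.1,-0.1,-1.8],[-0.02,-0.1,-1.8],[0.04,-0.1,-1.8],[0.04,-0.1,-1.8],[0.02,-0.1,-1.0],[0.02,-0.1,0],[0,0,0]],"turn":[[0,0,0],[0,0,0],[0,0,0],[0,0,0],[0,0,0],[0,0,0],[0,0,0],[0,0,0],[0,0,0],[0,0,0]],"jaw":[0.66,0.66,0.66,0.67,0.67,0.67,0.67,0.64,0.64,0.64]}';python3 -c "
from h import *
w=snap('wrist','w4.png')
brackets([w],zlo=.05,zhi=.061)
for u,v in((268,160),(262,160),(273,160),(470,160),(476,160),(400,102),(265,97)): print(u,v,np.round(px2w(w,np.array(u),np.array(v)),4))
g=grasp(.5110,-.2149,-30.3); print(g);to(*g,.13,-30.3)"
```

```text
time_s: 8.05
ee_pos: [0.5184, 0.1241, 0.1382]
eef_rot: [[0.042, -0.999, 0.009], [-0.999, -0.042, 0.004], [-0.004, -0.01, -1.0]]
contact_force: [-0.1, 0.1, -0.1]
width: 0.0313
c=(0.5156,0.1164) 69.8x23.0 ang=-87.4 n=2977 z=0.0562
268 160 [0.5554 0.0604 0.0718]
262 160 [0.571  0.0664 0.0019]
273 160 [0.5534 0.0609 0.0639]
470 160 [0.4321 0.0553 0.071 ]
476 160 [0.4287 0.0551 0.0718]
400 102 [0.4707 0.021  0.0305]
265 97 [0.557  0.0246 0.0715]
(np.float64(0.5075464177975729), np.float64(-0.21288188950473994))
   opt turn -15.34 units, j6 0.70
   opt turn 7.16 units, j6 -2.44
trans [-0.18 -6.74 -0.12] dist mm 337 phi -267.6 w 0.0315 t 8.1 tilt [-0.02  0.03 -0.  ] F [-0.6  1.  -0.9]
```

```bash
python3 -m creep '{"translation":[[-0.2,-6.75,0.1],[-0.2,-6.75,0.1],[-0.2,-6.75,0.1],[-0.2,-6.75,0.1],[-0.2,-6.75,0.1],[-0.2,-6.75,0.1],[-0.2,-6.75,0.1],[-0.2,-6.75,0.1],[-0.2,-6.75,0.1]],"turn":[[0,0,7.2],[0,0,7.2],[0,0,7.2],[0,0,7.2],[0,0,7.2],[0,0,7.2],[0,0,7.2],[0,0,7.2],[0,0,7.2]],"jaw":[0.45,0.45,0.45,0.45,0.45,0.45,0.45,0.45,0.45]}';python3 -c "
from h import *
w=snap('wrist','w5.png')
brackets([w])
g=grasp(.5115,-.2149,-30.3); print(g);to(*g,.009,-30.3)"
```

```text
time_s: 9.22
ee_pos: [0.5054, -0.2135, 0.1381]
eef_rot: [[0.867, -0.499, -0.001], [-0.499, -0.867, 0.0], [-0.001, 0.0, -1.0]]
contact_force: [0.3, 0.7, -0.7]
width: 0.0479
c=(0.6376,-0.0402) 93.6x7.0 ang=-88.0 n=875 z=0.0246
c=(0.6139,-0.0530) 77.8x13.9 ang=-87.5 n=1524 z=0.0254
c=(0.5870,-0.0778) 43.9x13.7 ang=-87.6 n=778 z=0.0255
c=(0.5486,-0.3097) 69.7x23.6 ang=87.5 n=3140 z=0.0262
c=(0.5115,-0.2157) 69.1x22.9 ang=-30.2 n=2378 z=0.0262
c=(0.4230,-0.2063) 24.9x23.7 ang=35.0 n=514 z=0.0262
c=(0.4183,-0.3105) 44.3x25.2 ang=-89.3 n=1122 z=0.0283
(np.float64(0.5080464177975729), np.float64(-0.21288188950473994))
   opt turn -0.05 units, j6 0.87
   opt turn 22.45 units, j6 -2.27
trans [ 0.05  0.01 -2.59] dist mm 129 phi -209.9 w 0.0478 t 9.3 tilt [-0. -0.  0.] F [ 0.4 -0.4 -0.2]
```

View pics/w5.png

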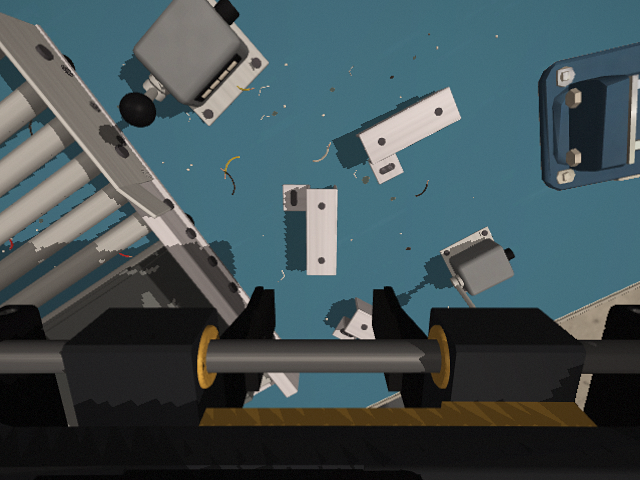

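```bash
sed -i "s/j6=s\['joints'\]\[5\]-np.radians(dl)+np.arctan2(y,x)-s\['joints'\]\[0\]/j6=s['joints'][5]+np.radians(dl)-np.arctan2(y,x)+s['joints'][0]/" h.py; python3 -m creep '{"translation":[[0.05,-0.01,-1.2],[0.05,-0.01,-2.2],[0.05,-0.01,-2.58],[0.05,-0.01,-2.58],[0.05,-0.01,-2.58],[0.05,-0.01,-2.58],[0.05,-0.01,-2.58],[0.05,-0.01,-2.58]],"turn":[[0,0,0],[0,0,0],[0,0,0],[0,0,0],[0,0,0],[0,0,0],[0,0,0],[0,0,0]],"jaw":[0.45,0.45,0.45,0.45,1,1,1,1]}' 25; python3 -c "
from h import *
print(status.read_state()['joints'])
t=tp(-.0245,.096,0); print(t); to(*t[:2],.045,t[2])"
```

```text
time_s: 10.28
ee_pos: [0.5087, -0.2152, 0.0105]
eef_rot: [[0.866, -0.5, 0.002], [-0.5, -0.866, -0.0], [0.002, -0.001, -1.0]]
contact_force: [0.0, 1.6, 3.9]
width: 0.0237
[-1.06694016e-01  5.07998567e-01 -4.18282594e-01  1.70526310e-04
 -6.42739356e-01  1.15381467e+00]
(np.float64(0.4623396644978448), np.float64(0.12166547673194628), 2.5)
   opt turn -18.44 units, j6 -1.78
   opt turn 4.06 units, j6 1.36
trans [-0.93  6.74  0.69] dist mm 342 phi -210.0 w 0.0237 t 10.3 tilt [0.   0.01 0.  ] F [0.  1.6 3.9]
```

```bash
python3 -m creep '{"translation":[[0,0,1.2],[-0.1,0.5,2.4],[-0.93,6.74,2.5],[-0.93,6.74,2.5],[-0.93,6.74,2.5],[-0.93,6.74,2.5],[-0.93,6.74,2.5],[-0.93,6.74,2.5],[-0.93,6.74,2.5],[-0.93,6.74,2.5]],"turn":[[0,0,0],[0,0,1],[0,0,4.06],[0,0,4.06],[0,0,4.06],[0,0,4.06],[0,0,4.06],[0,0,4.06],[0,0,4.06],[0,0,4.06]],"jaw":[1,1,1,1,1,1,1,1,1,1]}'; python3 -c "
from h import *
w=snap('wrist','w6.png')
brackets([w],zlo=.05,zhi=.061)
t=tp(-.0245,.096,0); to(*t[:2],.045,t[2])"
```

```text
time_s: 11.52
ee_pos: [0.4615, 0.1205, 0.1343]
eef_rot: [[0.999, 0.041, -0.001], [0.041, -0.999, -0.0], [-0.001, 0.0, -1.0]]
contact_force: [0.2, -0.3, -0.4]
width: 0.0235
c=(0.5164,0.1161) 69.3x23.3 ang=-87.7 n=3652 z=0.0562
   opt turn -22.48 units, j6 -1.78
   opt turn 0.02 units, j6 1.36
trans [ 0.02  0.02 -1.79] dist mm 89 phi -177.7 w 0.0240 t 11.6 tilt [ 0. -0.  0.] F [-0.5 -1.  -1.1]
```

View pics/w6.png

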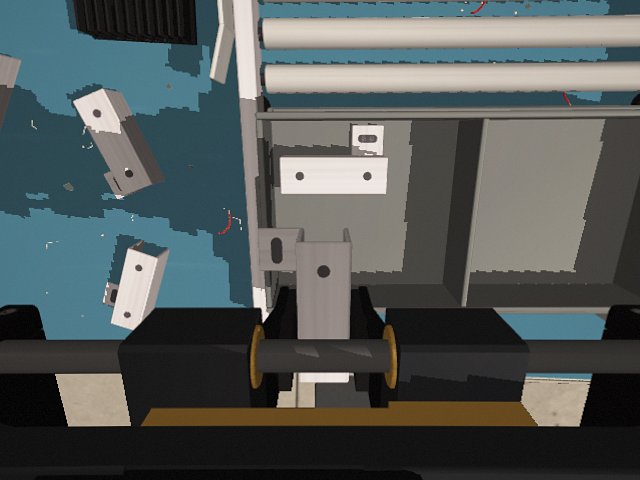

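```bash
python3 -m creep '{"translation":[[0.02,0.01,-0.6],[0.02,0.01,-1.2],[0.02,0.01,-1.6],[0.02,0.01,-1.83],[0.02,0.01,-1.83],[0.02,0.01,-1.83],[0.02,0.01,-1.83],[0.02,0.01,-1.83],[0.02,0.01,-1.83],[0.02,0.01,-0.8]],"turn":[[0,0,0],[0,0,0],[0,0,0],[0,0,0],[0,0,0],[0,0,0],[0,0,0],[0,0,0],[0,0,0],[0,0,0]],"jaw":[1,1,1,1,1,1,0.67,0.66,0.66,0.66]}'; python3 -m creep '{"translation":[[0,0,0.9],[0,0,0.9]],"turn":[[0,0,0],[0,0,0]],"jaw":[0.64,0.64]}';python3 -c "
from h import *
w=snap('wrist','w7.png')
brackets([w],zlo=.05,zhi=.061)
a=snap('scene','s3.png');b=snap('side','d3.png')
brackets([b],y1=-.15)
g=grasp(.5486,-.3088,87.5); print(g);to(*g,.13,87.5)"
```

```text
time_s: 12.82
ee_pos: [0.4601, 0.1209, 0.0921]
eef_rot: [[0.999, 0.043, -0.008], [0.043, -0.999, -0.005], [-0.009, 0.005, -1.0]]
contact_force: [0.2, 0.4, 0.5]
width: 0.0296
time_s: 13.08
ee_pos: [0.465, 0.1237, 0.1434]
eef_rot: [[0.999, 0.044, 0.008], [0.044, -0.999, 0.005], [0.008, -0.004, -1.0]]
contact_force: [0.0, 0.6, -0.6]
width: 0.0311
c=(0.4801,0.1141) 96.1x69.2 ang=3.1 n=6148 z=0.0562
c=(0.5494,-0.3085) 69.0x22.1 ang=87.5 n=382 z=0.0260
c=(0.4031,-0.2161) 67.2x24.5 ang=31.6 n=319 z=0.0258
c=(0.4190,-0.3099) 44.4x28.2 ang=89.4 n=271 z=0.0280
(np.float64(0.5484255224505387), np.float64(-0.31279619288632743))
   opt turn -11.87 units, j6 0.48
trans [ 1.73 -8.7  -0.18] dist mm 443 phi -177.5 w 0.0312 t 13.2 tilt [ 0.   -0.01  0.  ] F [-0.2  0.   0.3]
```

View pics/w7.png

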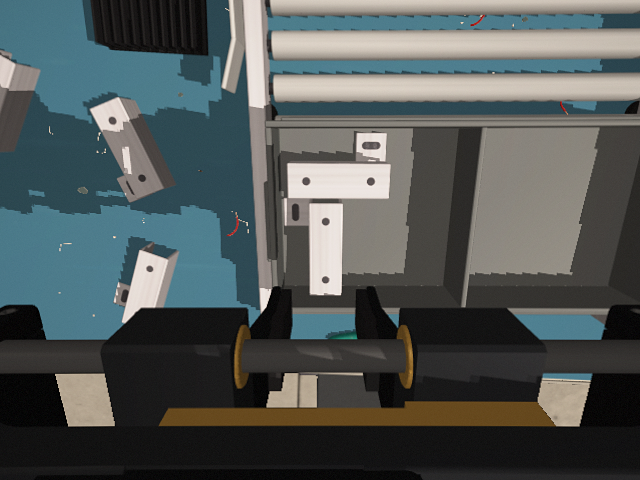

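Q is placed well. P2 needs pushing about 7 mm to the left so there's finger room for the fourth bracket.

```bash
python3 -m creep '{"translation":[[1.03,-1.57,0],[1.03,-1.57,0],[1.03,-1.57,-0.8],[1.03,-1.57,-1.9],[1.03,-1.57,-1.9],[1.03,-1.3,-1.9],[1.03,-1.15,-1.9],[1.03,-1.05,-1.9],[1.03,-1.02,-1.9],[1.03,-1.02,-1.9]],"turn":[[0,0,0],[0,0,0],[0,0,0],[0,0,0],[0,0,0],[0,0,0],[0,0,0],[0,0,0],[0,0,0],[0,0,0]],"jaw":[1,1,1,1,1,1,1,1,1,1]}'; python3 -m creep '{"translation":[[0,-0.2,0],[0,-0.2,1.0],[0,-0.2,1.8],[0,-0.2,1.8]],"turn":[[0,0,0],[0,0,0],[0,0,0],[0,0,0]],"jaw":[1,1,0.45,0.45]}';python3 -c "
from h import *
w=snap('wrist','w8.png')
a=snap('scene','s3.png');b=snap('side','d3.png')
brackets([w],zlo=.05,zhi=.061)
g=grasp(.5486,-.3088,87.5); print(g);to(*g,.13,87.5)"
```

```text
time_s: 14.48
ee_pos: [0.5142, 0.0715, 0.045]
eef_rot: [[0.999, 0.043, 0.001], [0.043, -0.999, 0.0], [0.001, -0.0, -1.0]]
contact_force: [-0.1, 0.4, 0.1]
width: 0.0007
time_s: 14.98
ee_pos: [0.5162, 0.0613, 0.1379]
eef_rot: [[0.999, 0.043, 0.007], [0.043, -0.999, 0.003], [0.007, -0.002, -1.0]]
contact_force: [-0.1, 0.2, -0.2]
width: 0.0131
c=(0.4991,0.1153) 68.9x55.2 ang=-87.8 n=3357 z=0.0562
(np.float64(0.5484255224505387), np.float64(-0.31279619288632743))
   opt turn -11.86 units, j6 0.48
trans [ 0.7  -7.47 -0.07] dist mm 375 phi -177.6 w 0.0245 t 15.1 tilt [ 0.   -0.01  0.  ] F [ 0.3 -0.4 -0.7]
```

View pics/w8.png

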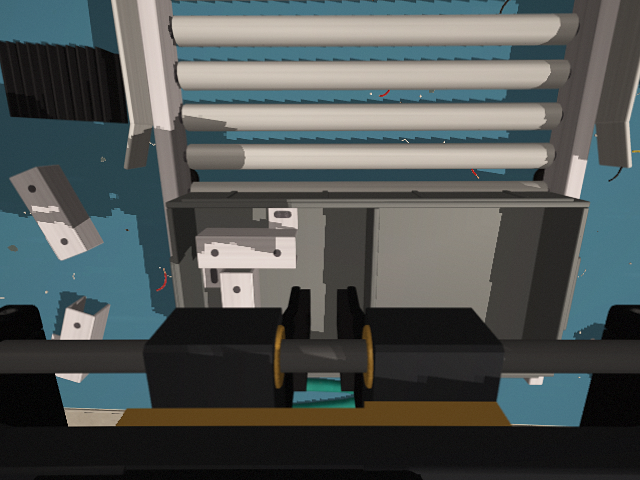

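The finger tips turned out thinner than I assumed, so P2 didn't move and it doesn't need to. On to bracket R3.

```bash
python3 -m creep '{"translation":[[0.7,-7.47,0],[0.7,-7.47,0],[0.7,-7.47,0],[0.7,-7.47,0],[0.7,-7.47,0],[0.7,-7.47,0],[0.7,-7.47,0],[0.7,-7.47,0],[0.7,-7.47,0],[0.7,-7.47,0]],"turn":[[0,0,-11.86],[0,0,-11.86],[0,0,-11.86],[0,0,-11.86],[0,0,-11.86],[0,0,-11.86],[0,0,-11.86],[0,0,-11.86],[0,0,-11.86],[0,0,-11.86]],"jaw":[0.45,0.45,0.45,0.45,0.45,0.45,0.45,0.45,0.45,0.45]}';python3 -c "
from h import *
w=snap('wrist','w9.png')
brackets([w])
g=grasp(.5490,-.3092,87.5); print(g);to(*g,.009,87.5)"
```

```text
time_s: 16.38
ee_pos: [0.5481, -0.3121, 0.1325]
eef_rot: [[-0.041, -0.999, -0.004], [-0.999, 0.041, 0.001], [-0.001, 0.004, -1.0]]
contact_force: [-1.0, 0.1, -0.3]
width: 0.0482
c=(0.5487,-0.3101) 68.4x23.6 ang=88.2 n=2437 z=0.0263
c=(0.4185,-0.3104) 44.4x24.9 ang=-89.6 n=1224 z=0.0283
(np.float64(0.5488255224505387), np.float64(-0.3131961928863274))
   opt turn -22.53 units, j6 -2.67
   opt turn -0.03 units, j6 0.48
trans [ 0.01 -0.02 -2.48] dist mm 124 phi 87.7 w 0.0482 t 16.4 tilt [-0.01 -0.02  0.  ] F [-0.2  1.1  0.6]
```

View pics/w9.png

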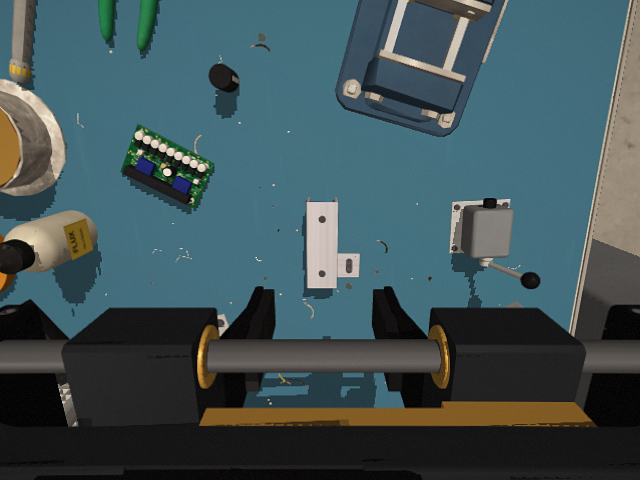

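```bash
python3 -m creep '{"translation":[[0.01,-0.03,-1.2],[0.01,-0.03,-2.1],[0.01,-0.03,-2.47],[0.01,-0.03,-2.47],[0.01,-0.03,-2.47],[0.01,-0.03,-2.47],[0.01,-0.03,-2.47],[0.01,-0.03,-2.47]],"turn":[[0,0,0],[0,0,0],[0,0,0],[0,0,0],[0,0,0],[0,0,0],[0,0,0],[0,0,0]],"jaw":[0.45,0.45,0.45,0.45,1,1,1,1]}' 25; python3 -c "
from h import *
t=tp(-.027,.0385,90); print(t); to(*t[:2],.045,t[2])"
```

```text
time_s: 17.42
ee_pos: [0.5501, -0.3138, 0.0122]
eef_rot: [[-0.042, -0.999, 0.001], [-0.999, 0.042, -0.001], [0.001, -0.001, -1.0]]
contact_force: [-1.0, 1.1, 3.6]
width: 0.0234
(np.float64(0.4665208291531857), np.float64(0.06028944018571001), 92.5)
   opt turn 0.61 units, j6 -0.09
trans [-1.67  7.48  0.66] dist mm 385 phi 87.6 w 0.0234 t 17.4 tilt [0.   0.01 0.  ] F [-1.   1.1  3.6]
```

```bash
python3 -m creep '{"translation":[[0,0,1.2],[-0.1,0.5,2.4],[-1.67,7.48,2.5],[-1.67,7.48,2.5],[-1.67,7.48,2.5],[-1.67,7.48,2.5],[-1.67,7.48,2.5],[-1.67,7.48,2.5],[-1.67,7.48,2.5],[-1.67,7.48,2.5]],"turn":[[0,0,0],[0,0,0],[0,0,0.6],[0,0,0.6],[0,0,0.6],[0,0,0.6],[0,0,0.6],[0,0,0.6],[0,0,0.6],[0,0,0.6]],"jaw":[1,1,1,1,1,1,1,1,1,1]}'; python3 -c "
from h import *
w=snap('wrist','w10.png')
a=snap('scene','s4.png',(180,190,420,370),3.3)
t=tp(-.027,.0385,90); to(*t[:2],.046,t[2])"
```

```text
time_s: 18.68
ee_pos: [0.466, 0.0603, 0.136]
eef_rot: [[0.042, -0.999, -0.0], [-0.999, -0.042, -0.0], [0.0, 0.0, -1.0]]
contact_force: [0.1, -0.8, -1.0]
width: 0.0237
   opt turn 0.02 units, j6 -0.08
trans [ 0.01  0.02 -1.8 ] dist mm 90 phi -267.7 w 0.0236 t 18.8 tilt [ 0. -0. -0.] F [ 0.4 -0.1 -1.3]
```

View pics/w10.png

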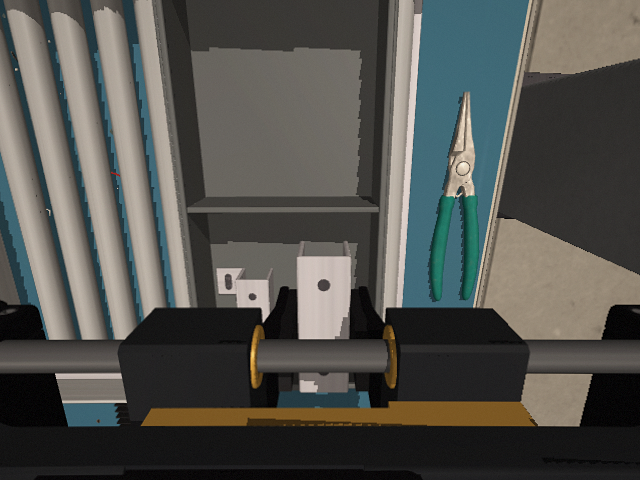

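View pics/s4.png

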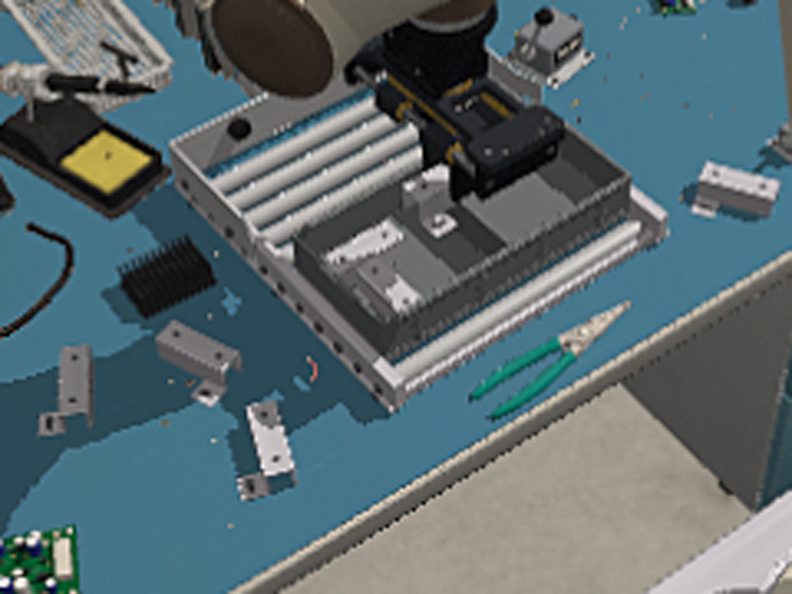

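```bash
python3 -m creep '{"translation":[[0.01,0.06,-0.6],[0.01,0.06,-1.2],[0.01,0.06,-1.6],[0.01,0.06,-1.82],[0.01,0.06,-1.82],[0.01,0.06,-1.82],[0.01,0.06,-1.82],[0.01,0.06,-1.82],[0.01,0.06,-1.82],[0.01,0.06,-0.8]],"turn":[[0,0,0],[0,0,0],[0,0,0],[0,0,0],[0,0,0],[0,0,0],[0,0,0],[0,0,0],[0,0,0],[0,0,0]],"jaw":[1,1,1,1,1,1,0.67,0.66,0.66,0.66]}'; python3 -m creep '{"translation":[[0,0,0.9],[0,0,0.9],[0,0,0.9]],"turn":[[0,0,0],[0,0,0],[0,0,0]],"jaw":[0.64,0.64,0.64]}';python3 -c "
from h import *
w=snap('wrist','w11.png')
b=snap('side','d4.png')
brackets([b],y1=-.15)
g=grasp(.4037,-.2165,31.5); print(g);to(*g,.13,31.5)"
```

```text
time_s: 20.02
ee_pos: [0.464, 0.0623, 0.0937]
eef_rot: [[0.041, -0.999, -0.009], [-0.999, -0.041, -0.004], [0.004, 0.009, -1.0]]
contact_force: [1.8, 0.8, 1.0]
width: 0.0293
time_s: 20.4
ee_pos: [0.4661, 0.0633, 0.1408]
eef_rot: [[0.041, -0.999, -0.001], [-0.999, -0.041, 0.0], [-0.0, 0.0, -1.0]]
contact_force: [-1.0, -0.5, 0.2]
width: 0.0313
c=(0.4037,-0.2164) 67.7x23.3 ang=30.8 n=314 z=0.0257
c=(0.4192,-0.3098) 44.9x28.1 ang=89.0 n=277 z=0.0280
(np.float64(0.40028943934258365), np.float64(-0.2185899942588638))
   opt turn -7.61 units, j6 -0.52
   opt turn 14.89 units, j6 2.62
trans [-1.31 -5.63 -0.2 ] dist mm 289 phi -267.6 w 0.0310 t 20.5 tilt [ 0.01 -0.02 -0.  ] F [ 0.5 -0.5 -0.7]
```

View pics/w11.png

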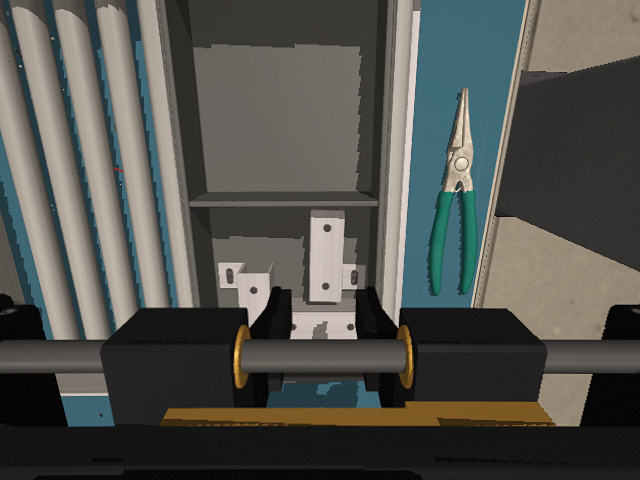

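```bash
python3 -m creep '{"translation":[[-1.31,-5.63,0.6],[-1.31,-5.63,0.6],[-1.31,-5.63,0.6],[-1.31,-5.63,0.6],[-1.31,-5.63,0.6],[-1.31,-5.63,0.6],[-1.31,-5.63,0.6],[-1.31,-5.63,0.6]],"turn":[[0,0,-7.6],[0,0,-7.6],[0,0,-7.6],[0,0,-7.6],[0,0,-7.6],[0,0,-7.6],[0,0,-7.6],[0,0,-7.6]],"jaw":[0.58,0.58,0.58,0.58,0.58,0.58,0.58,0.58]}';python3 -c "
from h import *
w=snap('wrist','w12.png')
brackets([w])
P=cloud(w);c=w['color'].astype(int)
m=(P[...,2]>.04)&(P[...,2]<.1)&(P[...,0]<.5)&(P[...,1]<-.2)&(c.max(-1)<70)
q=P[m]; print(len(q),q.min(0),q.max(0),np.median(q,0)) if len(q) else 0
g=grasp(.404,-.2167,31.3); print(g);to(*g,.009,31.3)"
```

```text
time_s: 21.5
ee_pos: [0.4009, -0.2178, 0.1704]
eef_rot: [[-0.851, -0.526, -0.002], [-0.526, 0.851, 0.0], [0.001, 0.001, -1.0]]
contact_force: [-0.1, -0.5, -0.0]
width: 0.0367
c=(0.4031,-0.2170) 68.2x23.0 ang=31.1 n=1937 z=0.0262
c=(0.4183,-0.3102) 43.7x23.7 ang=-88.7 n=192 z=0.0284
c=(0.4113,0.0848) 30.9x13.5 ang=-88.2 n=304 z=0.0253
1255 [ 0.39818193 -0.47630253  0.04000275] [ 0.49963889 -0.2831788   0.0664363 ] [ 0.4574507  -0.41306928  0.04806401]
(np.float64(0.4005821646794688), np.float64(-0.21877807644751804))
   opt turn -0.05 units, j6 -0.52
   opt turn 22.45 units, j6 2.62
trans [-0.01 -0.02 -3.23] dist mm 162 phi 31.7 w 0.0365 t 21.6 tilt [-0.   -0.01 -0.  ] F [ 0.8 -0.2 -0.4]
```

View pics/w12.png

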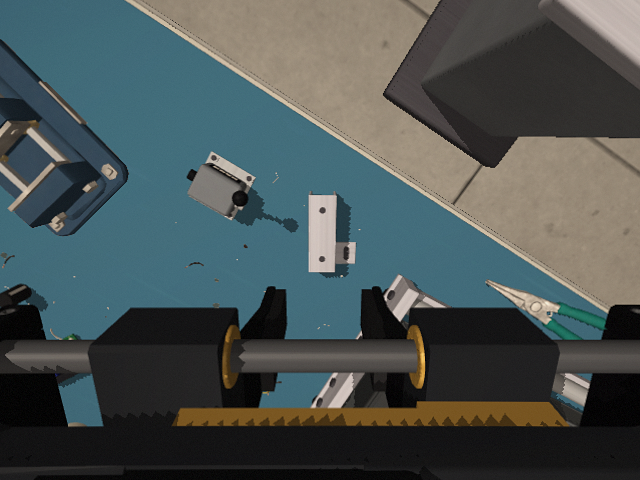

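```bash
python3 -m creep '{"translation":[[0,-0.02,-1.2],[0,-0.02,-2.4],[0,-0.02,-3.0],[0,-0.02,-3.22],[0,-0.02,-3.22],[0,-0.02,-3.22],[0,-0.02,-3.22],[0,-0.02,-3.22],[0,-0.02,-3.22]],"turn":[[0,0,0],[0,0,0],[0,0,0],[0,0,0],[0,0,0],[0,0,0],[0,0,0],[0,0,0],[0,0,0]],"jaw":[0.55,0.55,0.55,0.55,0.55,1,1,1,1]}' 25; python3 -c "
from h import *
t=tp(.025,.029,0); print(t); to(*t[:2],.045,t[2])"
```

```text
time_s: 22.68
ee_pos: [0.4019, -0.2193, 0.0112]
eef_rot: [[-0.852, -0.524, 0.002], [-0.524, 0.852, -0.0], [-0.002, -0.001, -1.0]]
contact_force: [-2.0, 1.3, 7.1]
width: 0.024
(np.float64(0.5147150504196243), np.float64(0.05688840556054593), 2.5)
   opt turn -3.64 units, j6 -1.64
   opt turn 18.86 units, j6 1.50
trans [2.26 5.52 0.68] dist mm 300 phi 31.6 w 0.0240 t 22.7 tilt [ 0.    0.02 -0.  ] F [-2.   1.3  7.1]
```

```bash
python3 -m creep '{"translation":[[0,0,1.2],[0.1,0.3,2.4],[2.22,5.52,2.5],[2.22,5.52,2.5],[2.22,5.52,2.5],[2.22,5.52,2.5],[2.22,5.52,2.5],[2.22,5.52,2.5],[2.22,5.52,2.5],[2.22,5.52,2.5]],"turn":[[0,0,0],[0,0,0],[0,0,-3.64],[0,0,-3.64],[0,0,-3.64],[0,0,-3.64],[0,0,-3.64],[0,0,-3.64],[0,0,-3.64],[0,0,-3.64]],"jaw":[1,1,1,1,1,1,1,1,1,1]}'; python3 -c "
from h import *
w=snap('wrist','w13.png')
a=snap('scene','s5.png',(180,190,420,370),3.3)
brackets([a],x0=.4,x1=.56,y0=.025,y1=.16,zlo=.05,zhi=.061)
brackets([a],y0=.2)
to(.5127,.057,.046,2.5)"
```

```text
time_s: 23.92
ee_pos: [0.5114, 0.0558, 0.135]
eef_rot: [[-0.999, -0.042, -0.001], [-0.042, 0.999, -0.0], [0.001, -0.0, -1.0]]
contact_force: [-0.5, -0.4, -0.2]
width: 0.0237
c=(0.4689,0.1240) 54.8x22.0 ang=2.2 n=123 z=0.0565
c=(0.4623,0.0703) 62.5x22.4 ang=87.4 n=115 z=0.0568
c=(0.5388,0.3808) 27.9x19.3 ang=-26.5 n=62 z=0.0256
c=(0.5127,0.2680) 34.1x21.0 ang=20.8 n=50 z=0.0261
c=(0.4138,0.2738) 67.9x21.2 ang=-18.5 n=152 z=0.0258
   opt turn 0.02 units, j6 -1.64
   opt turn 22.52 units, j6 1.50
trans [ 0.02  0.03 -1.78] dist mm 89 phi 2.4 w 0.0238 t 24.0 tilt [ 0. -0.  0.] F [ 0.  -0.2 -1.5]
```

View pics/w13.png

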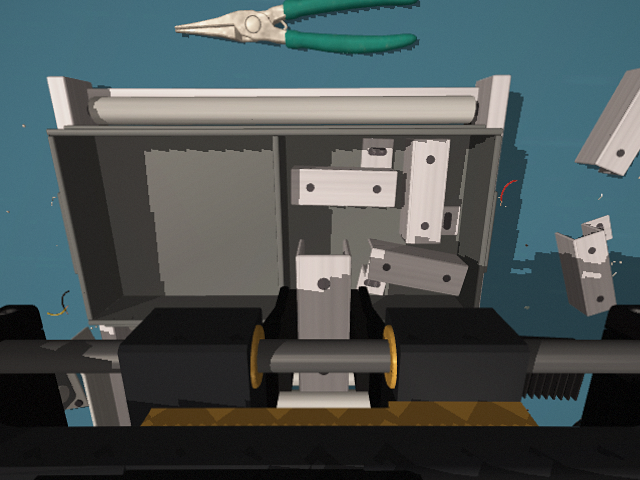

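View pics/s5.png

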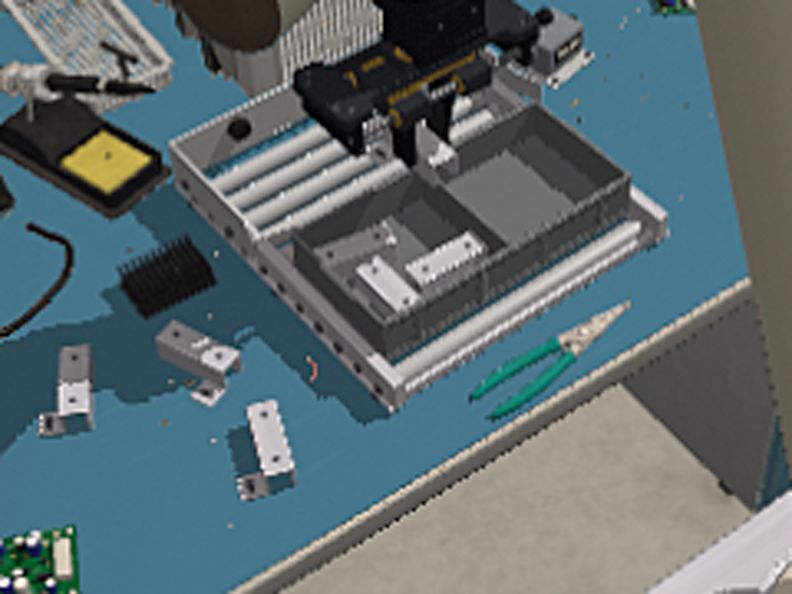

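P2 in the bin now sits skewed, centred at about (418,267). I'll check the clearances before lowering.

```bash
python3 -c "
from h import *
w=load('wrist'); P=cloud(w)
m=(abs(P[...,2]-.0565)<.004)&(w['color'].min(-1)>70)
m2=m.copy(); m2[:,:355]=0; m2[:228]=0; m2[:,480:]=0;m2[300:]=0
q=P[m2][:,:2]; r=cv2.minAreaRect(q.astype(np.float32)*1000); print(r,cv2.boxPoints(r))
m3=m.copy(); m3[:,400:]=0; m3[225:]=0
q=P[m3][:,:2]; r=cv2.minAreaRect(q.astype(np.float32)*1000); print(r,cv2.boxPoints(r))
m2=abs(P[...,2]-.034)<.003; m2[:,:300]=0;m2[:,390:]=0;m2[:225]=0
q=P[m2][:,:2]; print(len(q),q.min(0),q.max(0)) 
"; grep -n . /dev/null
```

```text
((510.1992492675781, 124.09835815429688), (70.33110809326172, 46.44766616821289), 81.35039520263672) [[481.95096   92.825424]
 [527.87036   85.8401  ]
 [538.4475   155.37129 ]
 [492.52814  162.35661 ]]
((463.7841491699219, 67.43287658691406), (24.150209426879883, 69.73516845703125), 0.9708501696586609) [[451.12     102.09086 ]
 [452.30157   32.3657  ]
 [476.4483    32.774895]
 [475.26672  102.50005 ]]
809 [0.49422152 0.0379833 ] [0.55157041 0.11003408]
```

```bash
python3 -m creep '{"translation":[[0.03,0,-0.6],[0.03,0,-1.2],[0.03,0,-1.6],[0.03,0,-1.80],[0.03,0,-1.80],[0.03,0,-1.80],[0.03,0,-1.80],[0.03,0,-1.80],[0.03,0,-1.80],[0.03,0,-0.8]],"turn":[[0,0,0],[0,0,0],[0,0,0],[0,0,0],[0,0,0],[0,0,0],[0,0,0],[0,0,0],[0,0,0],[0,0,0]],"jaw":[1,1,1,1,1,1,0.69,0.68,0.68,0.68]}'; python3 -m creep '{"translation":[[0,0,0.9],[0,0,0.9],[0,0,0.9]],"turn":[[0,0,0],[0,0,0],[0,0,0]],"jaw":[0.64,0.64,0.64]}';python3 -c "
from h import *
w=snap('wrist','w14.png')
a=snap('scene','s6.png',(180,190,420,370),3.3);b=snap('side','d6.png')
brackets([a],y0=.2)
g=grasp(.557,.3709,152.1); print(g);to(*g,.13,152.1)"
```

```text
time_s: 25.28
ee_pos: [0.511, 0.0559, 0.0924]
eef_rot: [[-0.999, -0.043, -0.009], [-0.043, 0.999, -0.003], [0.009, -0.003, -1.0]]
contact_force: [1.5, -0.1, 0.6]
width: 0.0279
time_s: 25.65
ee_pos: [0.5131, 0.0568, 0.1398]
eef_rot: [[-0.999, -0.043, -0.001], [-0.043, 0.999, 0.0], [0.001, 0.0, -1.0]]
contact_force: [-0.1, 0.4, -0.1]
width: 0.0313
c=(0.5413,0.3794) 30.6x19.4 ang=-25.5 n=66 z=0.0254
c=(0.5136,0.2725) 43.1x18.9 ang=35.0 n=50 z=0.0269
c=(0.4132,0.2738) 67.1x21.0 ang=-17.9 n=162 z=0.0257
(np.float64(0.5605350625203548), np.float64(0.36902828074295774))
   opt turn -3.80 units, j6 -2.64
   opt turn 18.70 units, j6 0.50
trans [ 0.95  6.25 -0.18] dist mm 316 phi 2.5 w 0.0314 t 25.8 tilt [ 0.01 -0.02  0.  ] F [ 0.5 -0.   1.3]
```

View pics/w14.png

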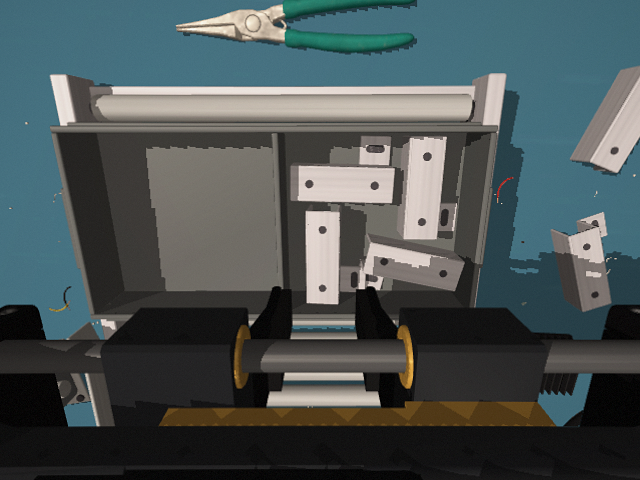

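All four left-hand brackets are in the left bin, seen in the bin at (335-460,140-300). Next are the right-hand ones, starting with L1.

```bash
python3 -m creep '{"translation":[[0.95,6.25,0.4],[0.95,6.25,0.4],[0.95,6.25,0.4],[0.95,6.25,0.4],[0.95,6.25,0.4],[0.95,6.25,0.4],[0.95,6.25,0.4],[0.95,6.25,0.4],[0.95,6.25,0.4],[0.95,6.25,0.4]],"turn":[[0,0,1.3],[0,0,2.6],[0,0,3.9],[0,0,5.2],[0,0,6.5],[0,0,7.8],[0,0,9.1],[0,0,10.4],[0,0,11.7],[0,0,13.0]],"jaw":[0.45,0.45,0.45,0.45,0.45,0.45,0.45,0.45,0.45,0.45]}';python3 -m creep '{"translation":[[0,0,0],[0,0,0],[0,0,0],[0,0,0],[0,0,0],[0,0,0]],"turn":[[0,0,1.3],[0,0,2.6],[0,0,3.9],[0,0,5.2],[0,0,5.7],[0,0,5.7]],"jaw":[0.45,0.45,0.45,0.45,0.45,0.45]}';python3 -c "
from h import *
w=snap('wrist','w15.png')
brackets([w])
g=grasp(.557,.3709,152.1); print(g);to(*g,.009,152.1)"
```

```text
time_s: 27.05
ee_pos: [0.5607, 0.369, 0.1582]
eef_rot: [[0.289, -0.957, -0.002], [-0.957, -0.289, -0.002], [0.001, 0.003, -1.0]]
contact_force: [-0.3, 0.7, -0.7]
width: 0.0478
time_s: 27.8
ee_pos: [0.5608, 0.369, 0.1585]
eef_rot: [[0.883, -0.469, -0.002], [-0.469, -0.883, -0.002], [-0.001, 0.003, -1.0]]
contact_force: [0.4, -0.2, -0.9]
width: 0.0482
c=(0.6064,0.1282) 67.5x15.9 ang=-87.3 n=1989 z=0.0251
c=(0.5579,0.3711) 69.8x22.9 ang=-27.4 n=2091 z=0.0262
c=(0.5785,0.1300) 65.9x15.7 ang=-87.2 n=1827 z=0.0251
c=(0.5284,0.2731) 69.1x23.6 ang=23.0 n=2223 z=0.0262
c=(0.4380,0.2642) 22.8x20.6 ang=68.8 n=454 z=0.0262
(np.float64(0.5605350625203548), np.float64(0.36902828074295774))
   opt turn 0.01 units, j6 0.50
trans [-0.01 -0.   -2.99] dist mm 150 phi -208.0 w 0.0481 t 27.9 tilt [ 0.01 -0.01  0.  ] F [-0.5  0.1 -0.3]
```

View pics/w15.png

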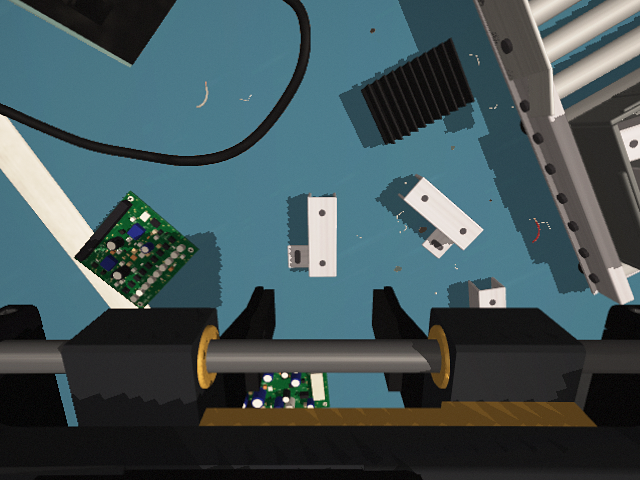

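The wrist view shows target L1 at (322,235) with its lug at the near end pointing left, so it is right-hand.

```bash
python3 -m creep '{"translation":[[0.01,0,-1.2],[0.01,0,-2.3],[0.01,0,-2.8],[0.01,0,-2.98],[0.01,0,-2.98],[0.01,0,-2.98],[0.01,0,-2.98],[0.01,0,-2.98],[0.01,0,-2.98]],"turn":[[0,0,0],[0,0,0],[0,0,0],[0,0,0],[0,0,0],[0,0,0],[0,0,0],[0,0,0],[0,0,0]],"jaw":[0.45,0.45,0.45,0.45,0.45,1,1,1,1]}' 25; python3 -c "
from h import *
t=tp(.026,-.092,90); print(t); to(*t[:2],.045,t[2])"
```

```text
time_s: 28.98
ee_pos: [0.5619, 0.3696, 0.0119]
eef_rot: [[0.884, -0.468, 0.001], [-0.468, -0.884, 0.001], [0.0, -0.001, -1.0]]
contact_force: [-0.8, -0.4, 3.7]
width: 0.024
(np.float64(0.5251627149482005), np.float64(-0.06777452520035962), 92.5)
   opt turn -7.45 units, j6 0.17
trans [-0.73 -8.75  0.66] dist mm 440 phi -207.9 w 0.0240 t 29.0 tilt [-0.    0.01  0.  ] F [-0.8 -0.4  3.7]
```

```bash
python3 -m creep '{"translation":[[0,0,1.2],[-0.1,-0.3,2.4],[-0.73,-8.75,2.5],[-0.73,-8.75,2.5],[-0.73,-8.75,2.5],[-0.73,-8.75,2.5],[-0.73,-8.75,2.5],[-0.73,-8.75,2.5],[-0.73,-8.75,2.5],[-0.73,-8.75,2.5]],"turn":[[0,0,0],[0,0,0],[0,0,-7.45],[0,0,-7.45],[0,0,-7.45],[0,0,-7.45],[0,0,-7.45],[0,0,-7.45],[0,0,-7.45],[0,0,-7.45]],"jaw":[1,1,1,1,1,1,1,1,1,1]}'; python3 -m creep '{"translation":[[0,0,0],[0,0,0]],"turn":[[0,0,0],[0,0,0]],"jaw":[1,1]}'; python3 -c "
from h import *
w=snap('wrist','w16.png')
t=tp(.026,-.092,90); to(*t[:2],.046,t[2])"
```

```text
time_s: 30.22
ee_pos: [0.5242, -0.071, 0.136]
eef_rot: [[0.038, -0.999, -0.001], [-0.999, -0.038, -0.0], [-0.0, 0.001, -1.0]]
contact_force: [-0.4, 0.2, -0.4]
width: 0.0236
time_s: 30.48
ee_pos: [0.5253, -0.0671, 0.136]
eef_rot: [[0.045, -0.999, 0.0], [-0.999, -0.045, 0.0], [-0.0, -0.0, -1.0]]
contact_force: [-1.2, 0.6, -0.6]
width: 0.0239
   opt turn -0.01 units, j6 0.17
trans [-0.   -0.01 -1.8 ] dist mm 90 phi -267.4 w 0.0236 t 30.5 tilt [-0. -0.  0.] F [ 0.3 -0.9 -0.4]
```

View pics/w16.png

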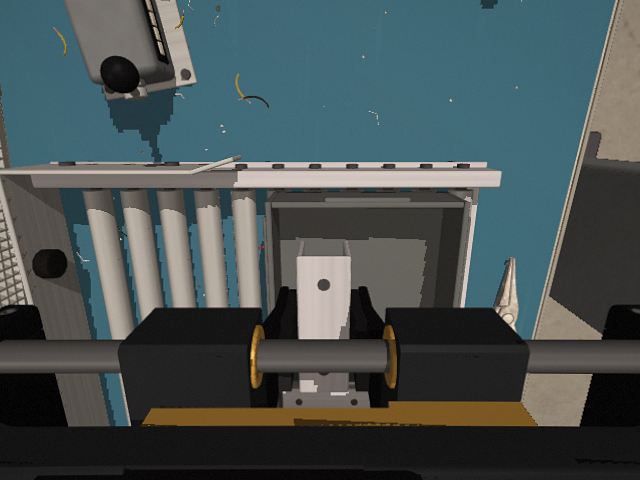

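```bash
python3 -m creep '{"translation":[[-0.03,0,-0.6],[-0.03,0,-1.2],[-0.03,0,-1.6],[-0.03,0,-1.81],[-0.03,0,-1.81],[-0.03,0,-1.81],[-0.03,0,-1.81],[-0.03,0,-1.81],[-0.03,0,-1.81],[-0.03,0,-0.8]],"turn":[[0,0,0],[0,0,0],[0,0,0],[0,0,0],[0,0,0],[0,0,0],[0,0,0],[0,0,0],[0,0,0],[0,0,0]],"jaw":[1,1,1,1,1,1,0.67,0.66,0.66,0.66]}'; python3 -m creep '{"translation":[[0,0,0.9],[0,0,0.9],[0,0,0.9]],"turn":[[0,0,0],[0,0,0],[0,0,0]],"jaw":[0.64,0.64,0.64]}';python3 -c "
from h import *
w=snap('wrist','w17.png')
brackets([w],zlo=.05,zhi=.061)
a=snap('scene','s7.png',(180,190,420,370),3.3)
brackets([a],y0=.2)
g=grasp(.4138,.2727,161.5); print(g);to(*g,.16,161.5)"
```

```text
time_s: 31.78
ee_pos: [0.5207, -0.0685, 0.0933]
eef_rot: [[0.042, -0.999, -0.01], [-0.999, -0.042, -0.001], [0.001, 0.01, -1.0]]
contact_force: [1.0, 0.6, -0.2]
width: 0.0298
time_s: 32.15
ee_pos: [0.523, -0.0682, 0.1407]
eef_rot: [[0.043, -0.999, -0.001], [-0.999, -0.043, 0.0], [-0.0, 0.001, -1.0]]
contact_force: [-0.4, -0.9, -0.6]
width: 0.0312
c=(0.5217,-0.0613) 62.8x23.2 ang=-88.0 n=2480 z=0.0562
c=(0.5280,0.2748) 68.0x22.1 ang=24.3 n=133 z=0.0259
c=(0.4131,0.2740) 67.9x21.6 ang=-19.6 n=166 z=0.0260
(np.float64(0.4175932946208248), np.float64(0.27143078137437965))
   opt turn 8.63 units, j6 0.67
trans [-2.1   6.79  0.41] dist mm 356 phi -267.5 w 0.0309 t 32.2 tilt [ 0.   -0.02 -0.  ] F [ 0.4  1.  -0.5]
```

View pics/w17.png

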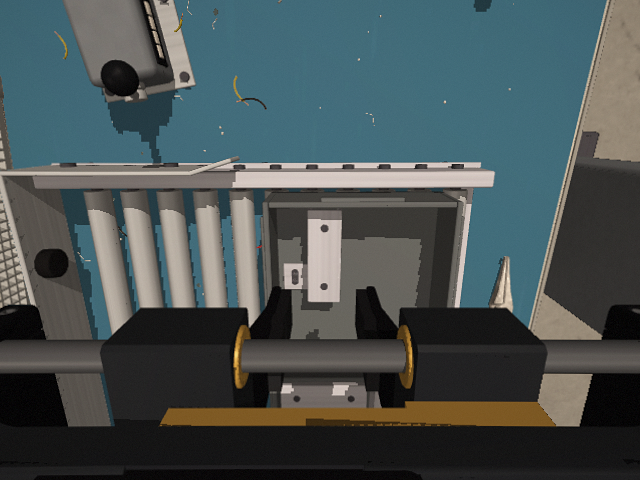

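View pics/s7.png

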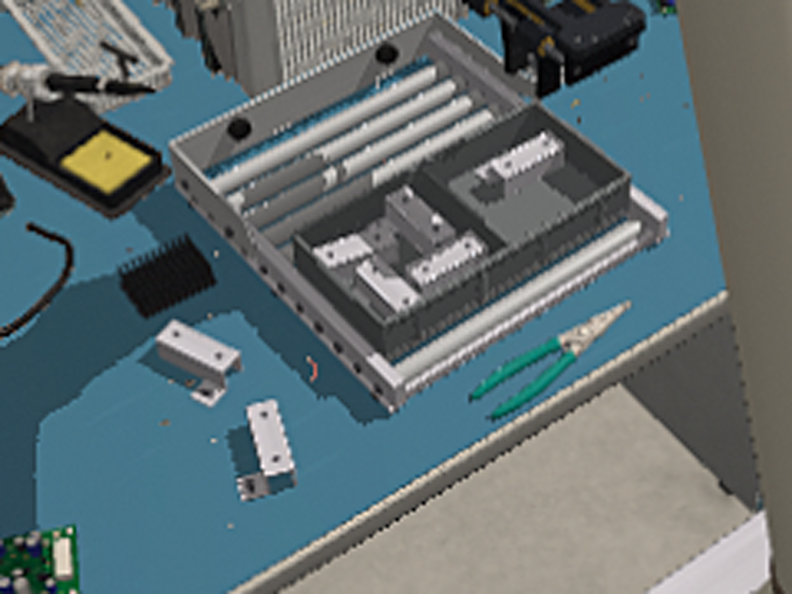

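```bash
python3 -m creep '{"translation":[[-0.01,0,-0.8],[-0.01,0,-1.6],[-0.01,0,-1.88],[-0.01,0,-1.88],[0.05,0,-1.88],[0.12,0,-1.88],[0.12,0,-1.88],[0.1,0,-1.0],[0.1,0,0],[0,0,0]],"turn":[[0,0,0],[0,0,0],[0,0,0],[0,0,0],[0,0,0],[0,0,0],[0,0,0],[0,0,0],[0,0,0],[0,0,0]],"jaw":[0.64,0.64,0.64,0.64,0.64,0.64,0.64,0.62,0.62,0.62]}';python3 -c "
from h import *
w=snap('wrist','w18.png')
brackets([w],zlo=.05,zhi=.061)
g=grasp(.4138,.2727,161.5); print(g);to(*g,.16,161.5)"
```

```text
time_s: 33.5
ee_pos: [0.527, -0.0679, 0.1459]
eef_rot: [[0.044, -0.999, 0.011], [-0.999, -0.044, 0.001], [-0.0, -0.011, -1.0]]
contact_force: [-0.5, 0.0, -0.3]
width: 0.0329
c=(0.5261,-0.0611) 63.1x22.8 ang=-87.3 n=2377 z=0.0563
(np.float64(0.4175932946208248), np.float64(0.27143078137437965))
   opt turn 8.63 units, j6 0.67
trans [-2.13  6.79  0.33] dist mm 356 phi -267.5 w 0.0329 t 33.5 tilt [-0.01  0.03 -0.  ] F [-1.4  0.3 -1.1]
```

```bash
python3 -m creep '{"translation":[[-2.1,6.79,0.3],[-2.1,6.79,0.3],[-2.1,6.79,0.3],[-2.1,6.79,0.3],[-2.1,6.79,0.3],[-2.1,6.79,0.3],[-2.1,6.79,0.3],[-2.1,6.79,0.3],[-2.1,6.79,0.3],[-2.1,6.79,0.3]],"turn":[[0,0,8.63],[0,0,8.63],[0,0,8.63],[0,0,8.63],[0,0,8.63],[0,0,8.63],[0,0,8.63],[0,0,8.63],[0,0,8.63],[0,0,8.63]],"jaw":[0.45,0.45,0.45,0.45,0.45,0.45,0.45,0.45,0.45,0.45]}';python3 -c "
from h import *
w=snap('wrist','w19.png')
brackets([w])
g=grasp(.4138,.2727,161.5); print(g);to(*g,.009,161.5)"
```

```text
time_s: 34.8
ee_pos: [0.4187, 0.2706, 0.1558]
eef_rot: [[0.948, -0.319, -0.0], [-0.319, -0.948, -0.0], [-0.0, 0.001, -1.0]]
contact_force: [0.0, -0.0, 0.8]
width: 0.048
c=(0.5285,0.2730) 69.3x23.7 ang=23.0 n=3021 z=0.0263
c=(0.4137,0.2723) 69.4x22.8 ang=-18.0 n=2078 z=0.0262
(np.float64(0.4175932946208248), np.float64(0.27143078137437965))
   opt turn 0.01 units, j6 0.67
trans [-0.02  0.01 -2.94] dist mm 147 phi -198.6 w 0.0478 t 34.9 tilt [ 0. -0.  0.] F [-0.5  0.6  0.3]
```

View pics/w19.png

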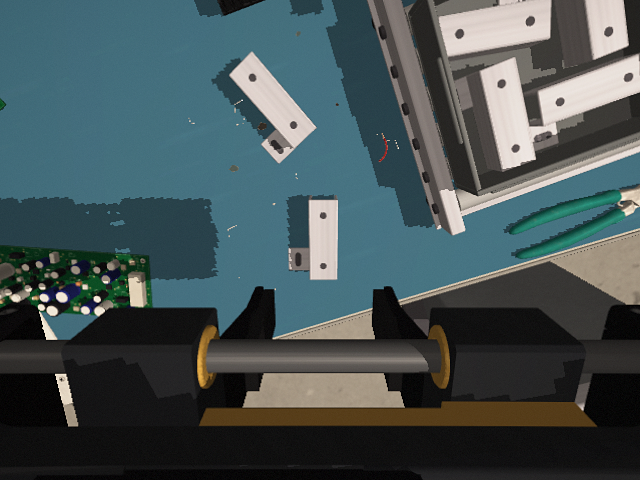

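```bash
python3 -m creep '{"translation":[[-0.02,0.01,-1.2],[-0.02,0.01,-2.3],[-0.02,0.01,-2.75],[-0.02,0.01,-2.92],[-0.02,0.01,-2.92],[-0.02,0.01,-2.92],[-0.02,0.01,-2.92],[-0.02,0.01,-2.92],[-0.02,0.01,-2.92]],"turn":[[0,0,0],[0,0,0],[0,0,0],[0,0,0],[0,0,0],[0,0,0],[0,0,0],[0,0,0],[0,0,0]],"jaw":[0.45,0.45,0.45,0.45,0.45,1,1,1,1]}' 25; python3 -c "
from h import *
t=tp(-.0235,-.100,180); print(t); to(*t[:2],.045,t[2])"
```

```text
time_s: 35.98
ee_pos: [0.4178, 0.2721, 0.0107]
eef_rot: [[0.948, -0.317, 0.001], [-0.317, -0.948, 0.001], [0.0, -0.001, -1.0]]
contact_force: [-0.7, -0.1, 4.0]
width: 0.0239
(np.float64(0.47988049841568736), np.float64(-0.07375540021180985), 182.5)
   opt turn 2.62 units, j6 1.77
trans [ 1.24 -6.92  0.69] dist mm 353 phi -198.5 w 0.0239 t 36.0 tilt [-0.  0.  0.] F [-0.7 -0.1  4. ]
```

```bash
python3 -m creep '{"translation":[[0,0,1.2],[0.1,-0.3,2.4],[1.24,-6.92,2.5],[1.24,-6.92,2.5],[1.24,-6.92,2.5],[1.24,-6.92,2.5],[1.24,-6.92,2.5],[1.24,-6.92,2.5],[1.24,-6.92,2.5],[1.24,-6.92,2.5]],"turn":[[0,0,0],[0,0,0],[0,0,2.62],[0,0,2.62],[0,0,2.62],[0,0,2.62],[0,0,2.62],[0,0,2.62],[0,0,2.62],[0,0,2.62]],"jaw":[1,1,1,1,1,1,1,1,1,1]}'; python3 -m creep '{"translation":[[0,0,0],[0,0,0]],"turn":[[0,0,0],[0,0,0]],"jaw":[1,1]}'; python3 -c "
from h import *
w=snap('wrist','w20.png')
t=tp(-.0235,-.100,180); to(*t[:2],.045,t[2])"
```

```text
time_s: 37.22
ee_pos: [0.4793, -0.0741, 0.1348]
eef_rot: [[0.999, 0.043, -0.001], [0.043, -0.999, 0.0], [-0.001, -0.0, -1.0]]
contact_force: [0.9, -0.6, -1.4]
width: 0.0235
time_s: 37.48
ee_pos: [0.4796, -0.0733, 0.1351]
eef_rot: [[0.999, 0.045, 0.0], [0.045, -0.999, 0.0], [0.0, -0.0, -1.0]]
contact_force: [0.4, 0.1, -0.8]
width: 0.0241
   opt turn -0.01 units, j6 1.77
trans [ 0.01 -0.01 -1.8 ] dist mm 90 phi -177.4 w 0.0238 t 37.5 tilt [-0.  0.  0.] F [0.2 1.2 0.2]
```

View pics/w20.png

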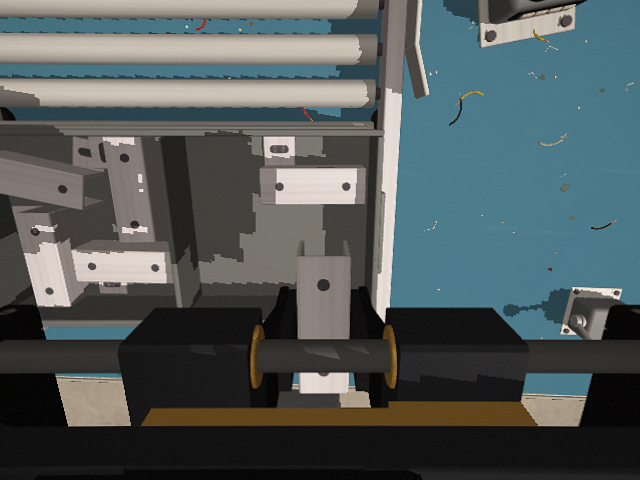

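```bash
python3 -m creep '{"translation":[[0.01,0,-0.6],[0.01,0,-1.2],[0.01,0,-1.6],[0.01,0,-1.81],[0.01,0,-1.81],[0.01,0,-1.81],[0.01,0,-1.81],[0.01,0,-1.81],[0.01,0,-1.81],[0.01,0,-0.8]],"turn":[[0,0,0],[0,0,0],[0,0,0],[0,0,0],[0,0,0],[0,0,0],[0,0,0],[0,0,0],[0,0,0],[0,0,0]],"jaw":[1,1,1,1,1,1,0.67,0.66,0.66,0.66]}'; python3 -m creep '{"translation":[[0,0,0.9],[0,0,0.9],[0,0,0.9]],"turn":[[0,0,0],[0,0,0],[0,0,0]],"jaw":[0.64,0.64,0.64]}';python3 -c "
from h import *
w=snap('wrist','w21.png')
brackets([w],zlo=.05,zhi=.061)
a=snap('scene','s8.png',(180,190,420,370),3.3)
brackets([a],y0=.2)
g=grasp(.5284,.2730,-157); print(g);to(*g,.16,-157)"
```

```text
time_s: 38.78
ee_pos: [0.4773, -0.0745, 0.0926]
eef_rot: [[0.999, 0.042, -0.009], [0.042, -0.999, -0.001], [-0.01, 0.001, -1.0]]
contact_force: [1.7, 0.6, -0.3]
width: 0.0291
time_s: 39.15
ee_pos: [0.4795, -0.0742, 0.1398]
eef_rot: [[0.999, 0.043, -0.001], [0.043, -0.999, 0.0], [-0.001, -0.0, -1.0]]
contact_force: [-0.5, -0.2, -0.9]
width: 0.0312
c=(0.5176,0.0565) 68.7x22.3 ang=2.0 n=1204 z=0.0568
c=(0.4906,-0.0648) 96.5x68.0 ang=1.2 n=6012 z=0.0562
c=(0.4607,0.1219) 64.5x25.0 ang=2.4 n=2325 z=0.0561
c=(0.4644,0.0673) 67.2x23.6 ang=-89.0 n=2626 z=0.0562
c=(0.5131,0.2687) 35.7x20.9 ang=24.1 n=71 z=0.0264
(np.float64(0.5320820194138097), np.float64(0.27456292451395714))
   opt turn -19.93 units, j6 -1.65
   opt turn 2.57 units, j6 1.50
trans [1.06 6.98 0.42] dist mm 353 phi -177.5 w 0.0312 t 39.2 tilt [ 0.   -0.02  0.  ] F [-0.2  1.1  0.2]
```

View pics/w21.png

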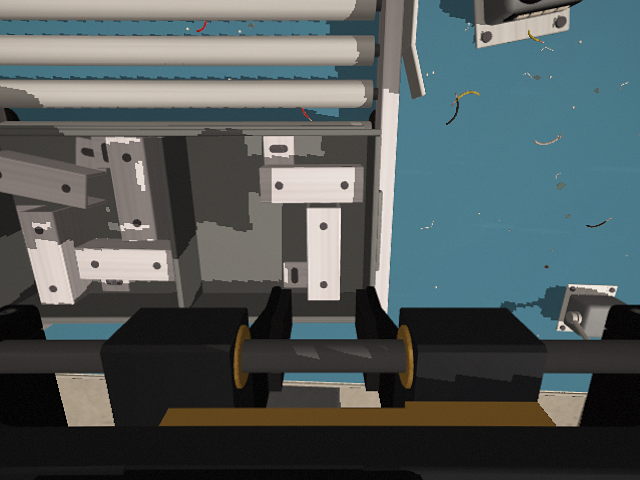

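```bash
python3 -m creep '{"translation":[[1.06,6.98,0.4],[1.06,6.98,0.4],[1.06,6.98,0.4],[1.06,6.98,0.4],[1.06,6.98,0.4],[1.06,6.98,0.4],[1.06,6.98,0.4],[1.06,6.98,0.4],[1.06,6.98,0.4]],"turn":[[0,0,2.57],[0,0,2.57],[0,0,2.57],[0,0,2.57],[0,0,2.57],[0,0,2.57],[0,0,2.57],[0,0,2.57],[0,0,2.57]],"jaw":[0.45,0.45,0.45,0.45,0.45,0.45,0.45,0.45,0.45]}';python3 -c "
from h import *
w=snap('wrist','w22.png')
brackets([w])
g=grasp(.5284,.2730,-157); print(g);to(*g,.009,-157)"
```

```text
time_s: 40.38
ee_pos: [0.5328, 0.2734, 0.1595]
eef_rot: [[0.921, 0.39, -0.001], [0.39, -0.921, -0.001], [-0.002, 0.0, -1.0]]
contact_force: [0.5, 0.2, 0.4]
width: 0.0479
c=(0.5284,0.2731) 69.3x23.9 ang=23.6 n=2121 z=0.0262
(np.float64(0.5320820194138097), np.float64(0.27456292451395714))
   opt turn -22.49 units, j6 -1.65
   opt turn 0.01 units, j6 1.50
trans [-0.02  0.02 -3.02] dist mm 151 phi -157.0 w 0.0477 t 40.4 tilt [ 0. -0.  0.] F [ 0.2 -0.2  0.4]
```

View pics/w22.png

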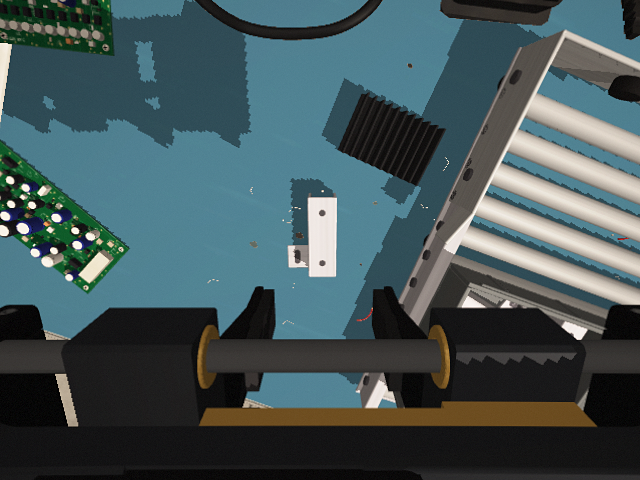

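```bash
python3 -m creep '{"translation":[[-0.02,0.02,-1.2],[-0.02,0.02,-2.3],[-0.02,0.02,-2.8],[-0.02,0.02,-2.99],[-0.02,0.02,-2.99],[-0.02,0.02,-2.99],[-0.02,0.02,-2.99],[-0.02,0.02,-2.99],[-0.02,0.02,-2.99]],"turn":[[0,0,0],[0,0,0],[0,0,0],[0,0,0],[0,0,0],[0,0,0],[0,0,0],[0,0,0],[0,0,0]],"jaw":[0.45,0.45,0.45,0.45,0.45,1,1,1,1]}' 25; python3 -c "
from h import *
t=tp(-.001,-.042,-90); print(t); to(*t[:2],.045,t[2])"
```

```text
time_s: 41.55
ee_pos: [0.5324, 0.2761, 0.0113]
eef_rot: [[0.92, 0.392, 0.001], [0.392, -0.92, 0.001], [0.001, -0.0, -1.0]]
contact_force: [-0.5, -0.8, 3.3]
width: 0.0237
(np.float64(0.49565848849830085), np.float64(-0.011007451807475938), -87.5)
   opt turn -13.82 units, j6 0.07
trans [-0.74 -5.74  0.67] dist mm 291 phi -157.0 w 0.0237 t 41.5 tilt [-0.    0.01  0.  ] F [-0.5 -0.8  3.3]
```

```bash
python3 -c "
from h import *
t=tp(-.010,-.041,90); print(t); to(*t[:2],.045,t[2])"
```

```text
(np.float64(0.48697239021562155), np.float64(-0.018393363844836964), 92.5)
   opt turn -13.82 units, j6 0.08
trans [-0.91 -5.89  0.67] dist mm 300 phi -157.0 w 0.0237 t 41.5 tilt [-0.    0.01  0.  ] F [-0.5 -0.8  3.3]
```

```bash
python3 -m creep '{"translation":[[0,0,1.2],[-0.1,-0.3,2.4],[-0.88,-5.9,2.5],[-0.88,-5.9,2.5],[-0.88,-5.9,2.5],[-0.88,-5.9,2.5],[-0.88,-5.9,2.5],[-0.88,-5.9,2.5],[-0.88,-5.9,2.5],[-0.88,-5.9,2.5]],"turn":[[0,0,0],[0,0,-1],[0,0,-2.3],[0,0,-3.6],[0,0,-4.9],[0,0,-6.2],[0,0,-7.5],[0,0,-8.8],[0,0,-10.1],[0,0,-11.4]],"jaw":[1,1,1,1,1,1,1,1,1,1]}'; python3 -m creep '{"translation":[[0,0,0],[0,0,0],[0,0,0],[0,0,0]],"turn":[[0,0,-1.2],[0,0,-2.4],[0,0,-2.42],[0,0,-2.42]],"jaw":[1,1,1,1]}'; python3 -c "
from h import *
w=snap('wrist','w23.png')
t=tp(-.010,-.041,90); to(*t[:2],.045,t[2])"
```

```text
time_s: 42.8
ee_pos: [0.4879, -0.0194, 0.1355]
eef_rot: [[0.366, -0.931, -0.0], [-0.931, -0.366, 0.0], [-0.0, 0.0, -1.0]]
contact_force: [0.6, -0.5, 0.3]
width: 0.0234
time_s: 43.3
ee_pos: [0.4881, -0.0191, 0.1355]
eef_rot: [[0.046, -0.999, -0.0], [-0.999, -0.046, 0.0], [-0.0, 0.0, -1.0]]
contact_force: [0.6, 0.8, -0.3]
width: 0.0236
   opt turn -0.01 units, j6 0.08
trans [-0.02  0.02 -1.81] dist mm 91 phi -267.4 w 0.0235 t 43.4 tilt [-0. -0.  0.] F [-0.  -0.5 -0.3]
```

View pics/w23.png

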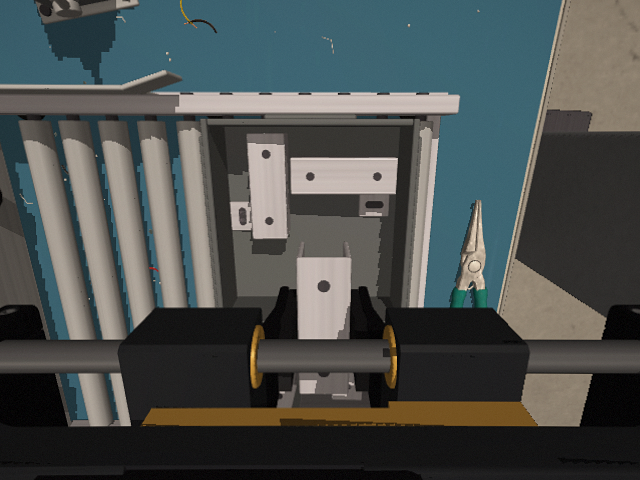

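```bash
python3 -m creep '{"translation":[[-0.02,0,-0.6],[-0.02,0,-1.2],[-0.02,0,-1.6],[-0.02,0,-1.81],[-0.02,0,-1.81],[-0.02,0,-1.81],[-0.02,0,-1.81],[-0.02,0,-1.81],[-0.02,0,-1.81],[-0.02,0,-0.8]],"turn":[[0,0,0],[0,0,0],[0,0,0],[0,0,0],[0,0,0],[0,0,0],[0,0,0],[0,0,0],[0,0,0],[0,0,0]],"jaw":[1,1,1,1,1,1,0.67,0.66,0.66,0.66]}'; python3 -m creep '{"translation":[[0,0,0.9],[0,0,1.5],[0,0,1.5],[0,0,1.5]],"turn":[[0,0,0],[0,0,0],[0,0,0],[0,0,0]],"jaw":[0.5,0.3,0,0]}';python3 -c "
from h import *
w=snap('wrist','w24.png')
a=snap('scene','s9.png',(180,190,420,370),3.3)
b=snap('side','d9.png',(230,130,430,400),2.2)
print(tote([a,b]))
P=cloud(b)
c=b['color'].astype(int)
m=(P[...,2]>.07)&(P[...,2]<.1)&(P[...,0]>.58)&(P[...,0]<.75)&(P[...,1]<-.1)&(P[...,1]>-.2)
v,u=np.nonzero(m); print(len(u),u.min(),u.max(),v.min(),v.max()); q=P[m];print(np.median(q,0),q.min(0),q.max(0),np.median(c[m],0))
to(.39,.02,.06,0)"
```

```text
time_s: 44.6
ee_pos: [0.4844, -0.0198, 0.0931]
eef_rot: [[0.042, -0.999, -0.009], [-0.999, -0.042, -0.002], [0.002, 0.009, -1.0]]
contact_force: [1.0, 0.0, 0.6]
width: 0.0294
time_s: 45.1
ee_pos: [0.4864, -0.0192, 0.1698]
eef_rot: [[0.043, -0.999, -0.001], [-0.999, -0.043, 0.0], [-0.0, 0.001, -1.0]]
contact_force: [-0.0, 0.2, -0.3]
width: 0.0618
(0.494839599609375, 0.02736749267578125, 137.39772033691406, 278.5980529785156, 2.369513988494873)
72 378 386 268 279
[ 0.63759072 -0.17478002  0.09193569] [ 0.62925566 -0.18080096  0.07024677] [ 0.64551119 -0.16427988  0.09773908] [61.5 62.  63. ]
   opt turn -11.56 units, j6 -1.62
   opt turn 10.94 units, j6 1.52
trans [-1.93  0.79 -2.19] dist mm 151 phi -267.5 w 0.0738 t 45.2 tilt [ 0.   -0.02 -0.  ] F [ 0.1 -0.8 -0.2]
```

View pics/w24.png

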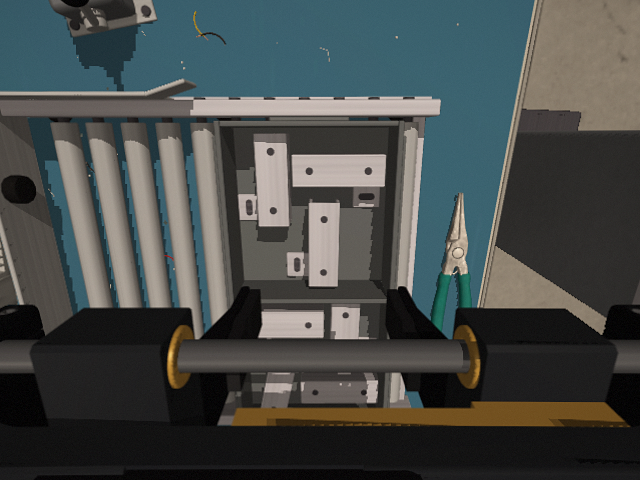

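View pics/s9.png

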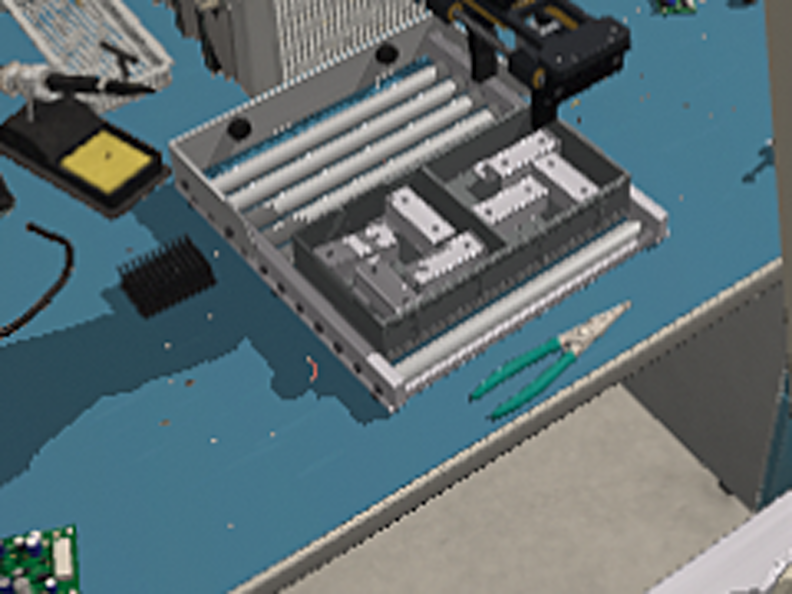

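View pics/d9.png

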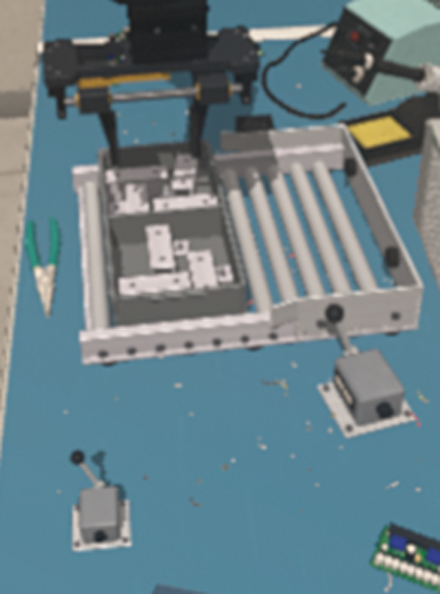

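All seven are in: four in the left bin, three in the right. Next I move in front of the near wall to push the tote.

```bash
python3 -m creep '{"translation":[[-1.8,0.84,0],[-1.8,0.84,0],[-1.8,0.84,0],[-1.8,0.84,0],[-1.8,0.84,0],[-1.8,0.84,0],[-1.8,0.84,0],[-1.8,0.84,0],[-1.8,0.84,0],[-1.8,0.84,0]],"turn":[[0,0,1.3],[0,0,2.6],[0,0,3.9],[0,0,5.2],[0,0,6.5],[0,0,7.8],[0,0,9.1],[0,0,10.4],[0,0,11.25],[0,0,11.25]],"jaw":[0,0,0,0,0,0,0,0,0,0]}'; python3 -c "
from h import *
w=snap('wrist','w25.png')
to(.395,.0225,.052,2.5)"
```

```text
time_s: 46.5
ee_pos: [0.3968, 0.0227, 0.1699]
eef_rot: [[0.999, 0.042, -0.002], [0.042, -0.999, -0.001], [-0.002, 0.001, -1.0]]
contact_force: [0.5, 0.0, 0.5]
width: 0.087
   opt turn -22.48 units, j6 -1.58
   opt turn 0.02 units, j6 1.56
trans [-0.04 -0.   -2.36] dist mm 118 phi -177.6 w 0.0871 t 46.5 tilt [ 0.   -0.01  0.  ] F [ 0.7 -0.  -0.1]
```

View pics/w25.png

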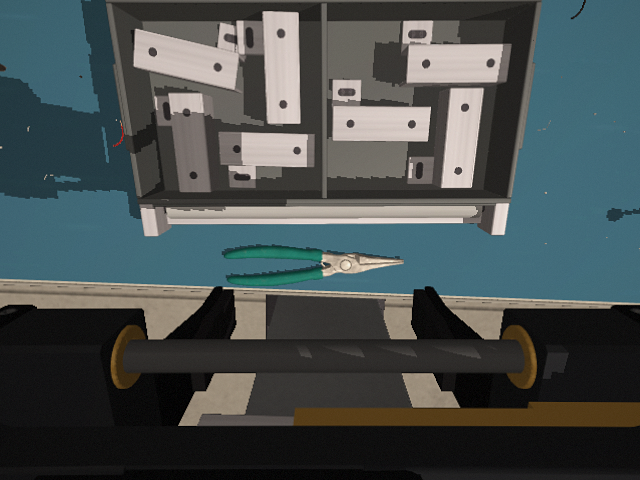

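```bash
python3 -m creep '{"translation":[[-0.04,0,-1.2],[-0.04,0,-2.2],[-0.04,0,-2.38],[0.1,0.01,-2.38],[0.3,0.01,-2.38],[0.5,0.02,-2.38],[0.8,0.04,-2.38],[1.1,0.05,-2.38],[1.4,0.06,-2.38],[1.7,0.08,-2.38]],"turn":[[0,0,0],[0,0,0],[0,0,0],[0,0,0],[0,0,0],[0,0,0],[0,0,0],[0,0,0],[0,0,0],[0,0,0]],"jaw":[0,0,0,0,0,0,0,0,0,0]}'; python3 -c "
from h import *
a=snap('scene','s10.png',(180,190,420,370),3.3);b=snap('side','d10.png',(230,130,430,400),2.2)
print(tote([a,b]))"
```

```text
time_s: 47.8
ee_pos: [0.4831, 0.0267, 0.0514]
eef_rot: [[0.999, 0.043, -0.001], [0.043, -0.999, -0.0], [-0.001, 0.0, -1.0]]
contact_force: [-1.7, -0.5, 1.5]
width: 0.0871
(0.55534814453125, -0.05237685775756836, 116.42324829101562, 164.67462158203125, -3.0176467895507812)
```

View pics/d10.png

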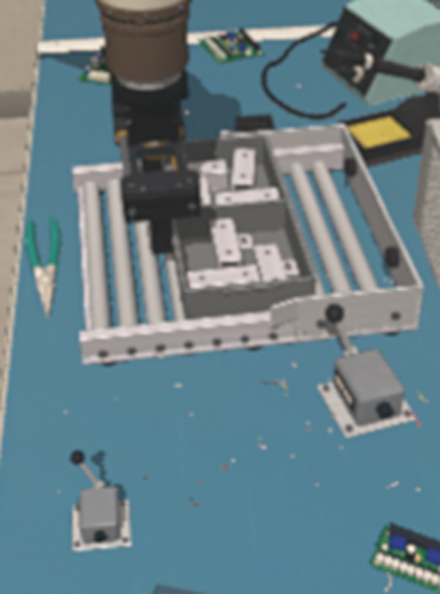

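```bash
python3 -m creep '{"translation":[[0.3,0.01,0],[0.5,0.02,0],[0.7,0.03,0],[0.9,0.04,0],[1.05,0.045,0],[1.2,0.05,0],[1.3,0.055,0],[1.3,0.055,0]],"turn":[[0,0,0],[0,0,0],[0,0,0],[0,0,0],[0,0,0],[0,0,0],[0,0,0],[0,0,0]],"jaw":[0,0,0,0,0,0,0,0]}'; python3 -c "
from h import *
a=snap('scene','s11.png',(180,190,420,370),3.3);b=snap('side','d11.png',(230,130,430,400),2.2)"
```

```text
time_s: 48.9
ee_pos: [0.5483, 0.0298, 0.0518]
eef_rot: [[0.999, 0.043, 0.002], [0.043, -0.999, 0.0], [0.002, -0.0, -1.0]]
contact_force: [-0.2, -0.8, 0.2]
width: 0.087
```

View pics/d11.png

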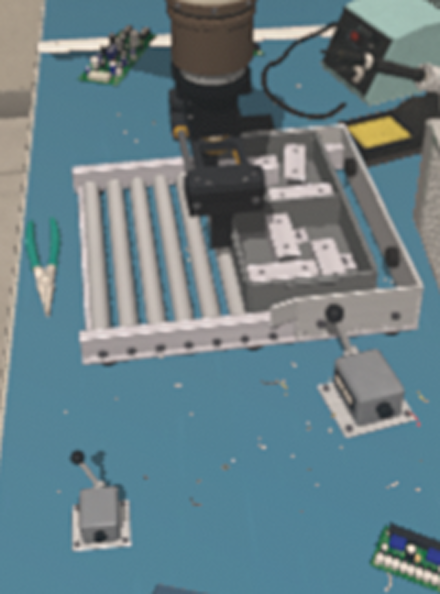

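View pics/s11.png

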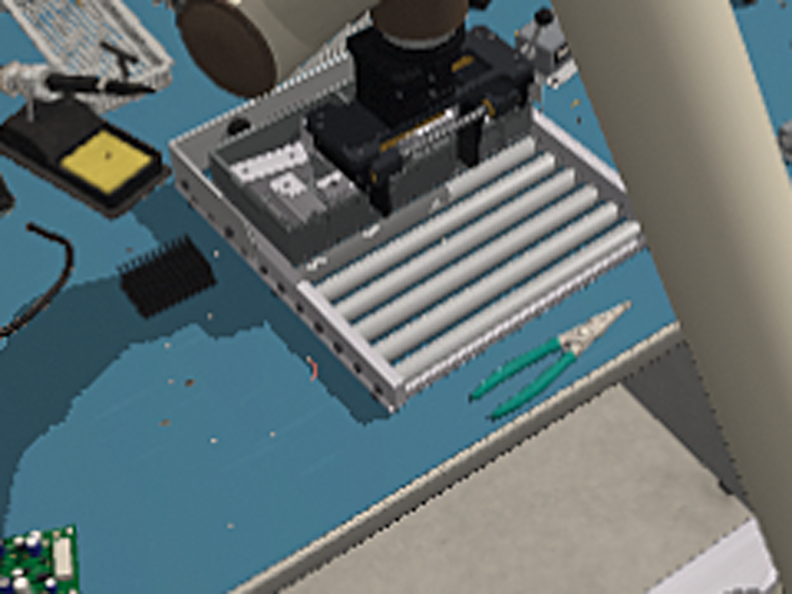

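```bash
python3 -m creep '{"translation":[[0.08,0.003,0],[0.16,0.007,0],[0.24,0.01,0],[0.32,0.014,0],[0.32,0.014,0]],"turn":[[0,0,0],[0,0,0],[0,0,0],[0,0,0],[0,0,0]],"jaw":[0,0,0,0,0]}';  python3 -m creep '{"translation":[[0.06,0.003,0],[0.12,0.005,0],[0.12,0.005,0]],"turn":[[0,0,0],[0,0,0],[0,0,0]],"jaw":[0,0,0]}';python3 -c "
from h import *
b=snap('side','d12.png',(330,190,430,300),6)"
```

```text
time_s: 49.62
ee_pos: [0.564, 0.0304, 0.0516]
eef_rot: [[0.999, 0.043, 0.001], [0.043, -0.999, 0.0], [0.001, -0.0, -1.0]]
contact_force: [0.2, -0.7, 0.3]
width: 0.0869
time_s: 50.0
ee_pos: [0.5697, 0.0306, 0.0516]
eef_rot: [[0.999, 0.043, 0.001], [0.043, -0.999, 0.0], [0.001, -0.0, -1.0]]
contact_force: [0.2, -0.6, -0.2]
width: 0.0874
```

View pics/d12.png

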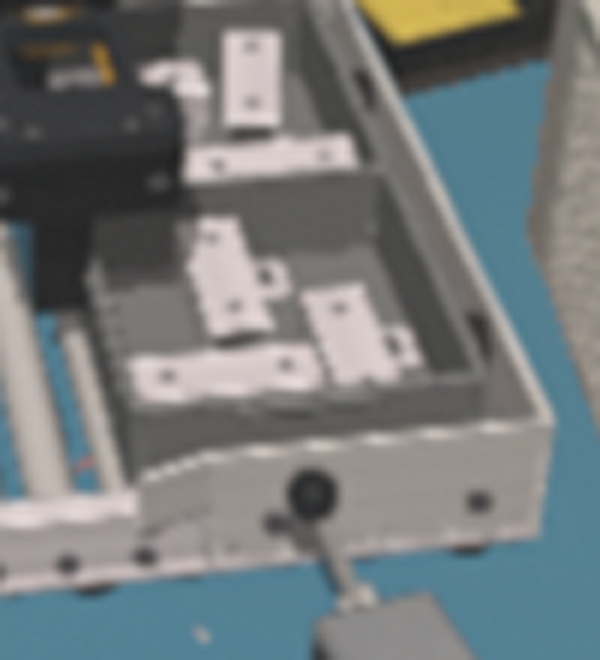

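```bash
python3 -m creep '{"translation":[[0.06,0.003,0],[0.12,0.005,0],[0.18,0.008,0],[0.18,0.008,0]],"turn":[[0,0,0],[0,0,0],[0,0,0],[0,0,0]],"jaw":[0,0,0,0]}';  python3 -m creep '{"translation":[[0.06,0.003,0],[0.1,0.005,0],[0.1,0.005,0]],"turn":[[0,0,0],[0,0,0],[0,0,0]],"jaw":[0,0,0]}';python3 -c "
from h import *
b=snap('side','d13.png',(330,190,430,300),6)"
```

```text
time_s: 50.55
ee_pos: [0.5743, 0.0303, 0.0508]
eef_rot: [[0.999, 0.043, -0.009], [0.043, -0.999, -0.002], [-0.009, 0.001, -1.0]]
contact_force: [-8.9, 1.1, 4.6]
width: 0.087
time_s: 50.92
ee_pos: [0.5743, 0.0298, 0.0503]
eef_rot: [[0.999, 0.043, -0.019], [0.043, -0.999, -0.003], [-0.019, 0.003, -1.0]]
contact_force: [-19.1, 1.1, 11.9]
width: 0.0867
```

View pics/d13.png

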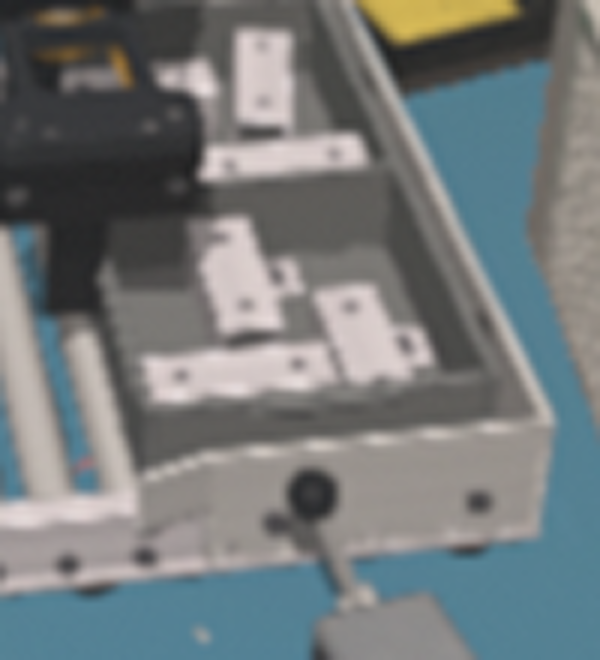

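The arm stalled at 19 N with the tote front covering both bumpers, so it is against them. Backing off slowly.

```bash
python3 -m creep '{"translation":[[-0.04,0,0],[-0.08,0,0],[-0.12,-0.005,0],[-0.16,-0.007,0],[-0.2,-0.008,0],[-0.24,-0.01,0],[-0.28,-0.012,0],[-0.34,-0.014,0],[-0.5,-0.02,0],[-0.8,-0.03,0]],"turn":[[0,0,0],[0,0,0],[0,0,0],[0,0,0],[0,0,0],[0,0,0],[0,0,0],[0,0,0],[0,0,0],[0,0,0]],"jaw":[0,0,0,0,0,0,0,0,0,0]}';python3 -m creep '{"translation":[[-0.3,0,0],[-0.3,0,1.2],[-0.3,0,2.4],[-0.3,0,2.4]],"turn":[[0,0,0],[0,0,0],[0,0,0],[0,0,0]],"jaw":[0.5,1,1,1]}';python3 -c "
from h import *
b=snap('side','d14.png',(330,190,430,300),6);w=snap('wrist','w26.png')
to(.55,-.175,.17,2.5)"
```

```text
time_s: 52.22
ee_pos: [0.5426, 0.0297, 0.0515]
eef_rot: [[0.999, 0.043, 0.0], [0.043, -0.999, 0.0], [0.0, -0.0, -1.0]]
contact_force: [-0.5, -0.6, -0.1]
width: 0.0869
time_s: 52.72
ee_pos: [0.5305, 0.0305, 0.1771]
eef_rot: [[0.999, 0.044, 0.012], [0.044, -0.999, 0.003], [0.012, -0.003, -1.0]]
contact_force: [-0.3, 0.9, -0.3]
width: 0.0552
   opt turn -22.50 units, j6 -1.22
   opt turn 0.00 units, j6 1.92
trans [ 0.46 -4.1  -0.04] dist mm 206 phi -177.5 w 0.0469 t 52.8 tilt [-0.01  0.    0.  ] F [ 0.1  0.4 -0.6]
```

View pics/d14.png

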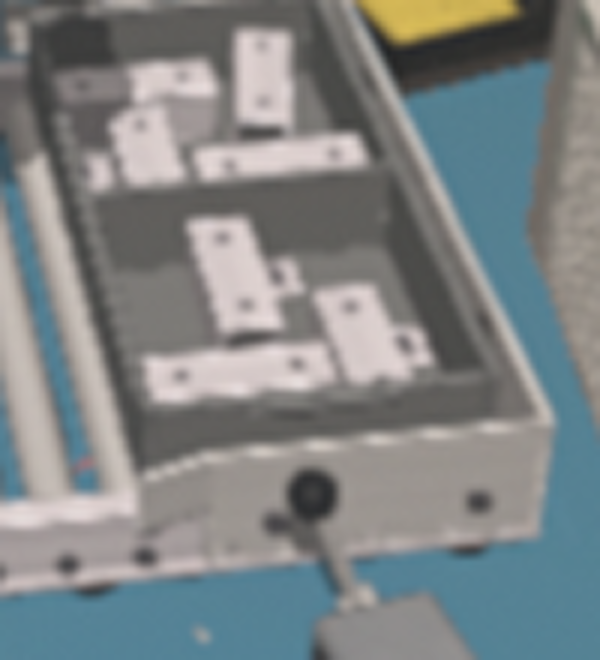

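View pics/w26.png

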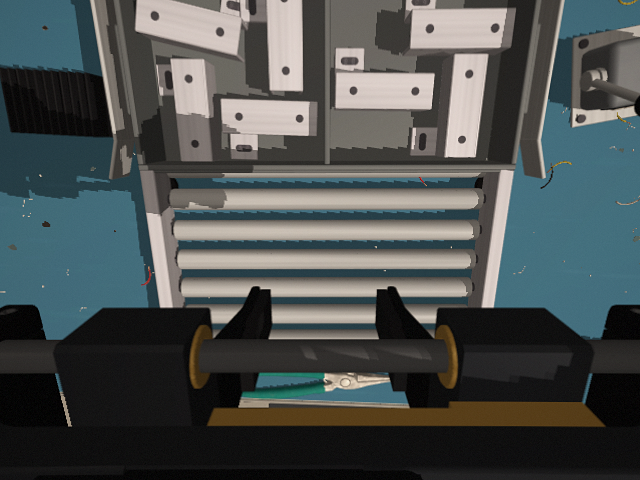

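```bash
python3 -c "
from h import *
b=load('side');w=load('wrist')
print(px2w(b,np.array([382.,383]),np.array([272.,272]),.088))
a=snap('scene','s12.png')
P=cloud(b)
for im in(b,a):
  P=cloud(im); m=(abs(P[...,2]-.042)<.004)&(P[...,0]>.58)&(P[...,0]<.74)&(P[...,1]<-.18)&(P[...,1]>-.30)
  q=P[m][:,:2]; r=cv2.minAreaRect(q.astype(np.float32)*1000); print(len(q),r)
  m=(P[...,2]>.074)&(P[...,2]<.1)&(P[...,0]>.6)&(P[...,0]<.70)&(P[...,1]<-.15)&(P[...,1]>-.205)&(im['color'].max(-1)<90)
  q=P[m]; print('knob',len(q), q.min(0),q.max(0),q.mean(0)) if len(q) else 0
P=cloud(w); m=(abs(P[...,2]-.071)<.003)&(P[...,0]>.56)&(P[...,0]<.60)&(P[...,1]<.15)&(P[...,1]>-.09)
q=P[m]; 
for lo in(-.09,-.04,.01,.06,.11):
  s=q[(q[:,1]>lo)&(q[:,1]<lo+.03)]; print(lo,len(s),s[:,0].min() if len(s) else None)
"
```

```text
[[ 0.63835195 -0.16983963  0.088     ]
 [ 0.64031954 -0.17004722  0.088     ]]
446 ((666.17138671875, -204.919677734375), (45.54762649536133, 55.576576232910156), 10.423746109008789)
knob 55 [ 0.62954333 -0.18177305  0.08525553] [ 0.64323003 -0.16329378  0.09921878] [ 0.63618678 -0.17509304  0.09276092]
85 ((661.665283203125, -204.77296447753906), (44.39384460449219, 48.96555709838867), 1.2590268850326538)
knob 25 [ 0.62592319 -0.17697808  0.07506644] [ 0.64318886 -0.16001277  0.09790505] [ 0.63371607 -0.16693332  0.08962487]
-0.09 341 0.5878676881025153
-0.04 338 0.5857102638914404
0.01 466 0.582887345233629
0.06 376 0.5806745102427617
0.11 374 0.5785092900658356
```

```bash
python3 -c "
from h import *
im=load('scene'); c=im['color'][190:260,310:390,::-1]; cv2.imwrite('pics/z1.png',cv2.resize(c,None,fx=7,fy=7,interpolation=cv2.INTER_CUBIC))
im=load('side'); c=im['color'][255:400,250:430,::-1]; cv2.imwrite('pics/z2.png',cv2.resize(c,None,fx=4,fy=4,interpolation=cv2.INTER_CUBIC))
"
```

View pics/z1.png

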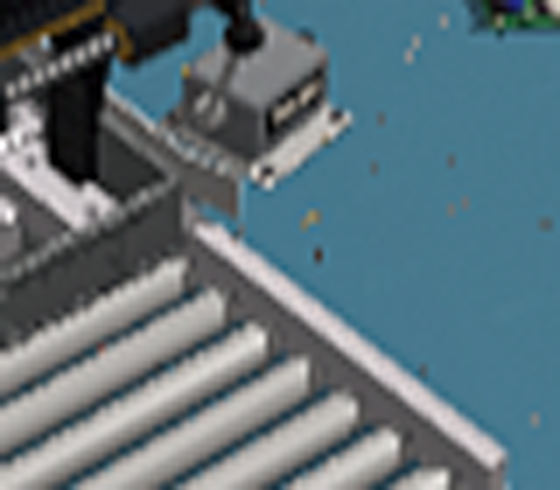

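View pics/z2.png

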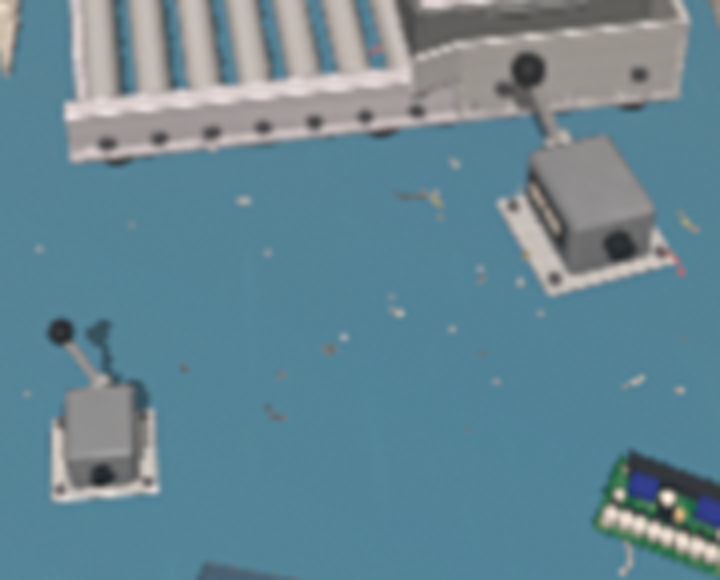

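Two counters: z2 (590,205), with its housing measured at about 46 x 56 mm, and a smaller one at (100,430). The first is the larger one the job needs, and its knob is at about (0.639,-0.171,0.088). Next I check what stands around it.

```bash
python3 -c "
from h import *
for n in('scene','side'):
  im=load(n);P=cloud(im)
  m=(P[...,2]>.10)&(P[...,2]<.5)&(P[...,0]>.68)&(P[...,0]<.9)&(P[...,1]<.05)&(P[...,1]>-.35)
  q=P[m]; print(n,len(q), q.min(0),q.max(0))
  for y in np.arange(-.35,.05,.05):
    s=q[(q[:,1]>y)&(q[:,1]<y+.05)]
    if len(s): print(' y%.2f minx %.3f zmax %.3f n%d'%(y,s[:,0].min(),s[:,2].max(),len(s)))
to(.603,-.178,.17,10)
"
```

```text
scene 525 [ 0.77158754 -0.12158164  0.10020247] [0.87613589 0.04968677 0.14231967]
 y-0.15 minx 0.845 zmax 0.116 n15
 y-0.10 minx 0.776 zmax 0.139 n48
 y-0.05 minx 0.772 zmax 0.142 n248
 y-0.00 minx 0.775 zmax 0.142 n214
side 3910 [ 0.7675509  -0.18715478  0.10005489] [0.8999999  0.04998371 0.14232149]
 y-0.20 minx 0.768 zmax 0.141 n1327
 y-0.15 minx 0.770 zmax 0.141 n800
 y-0.10 minx 0.774 zmax 0.141 n665
 y-0.05 minx 0.776 zmax 0.141 n639
 y-0.00 minx 0.780 zmax 0.142 n479
   opt turn -21.56 units, j6 -1.11
   opt turn 0.94 units, j6 2.03
trans [ 1.53 -4.15 -0.01] dist mm 221 phi -177.5 w 0.0434 t 52.9 tilt [ 0.   -0.01 -0.  ] F [0.2 0.  0.1]
```

```bash
python3 -m creep '{"translation":[[1.53,-4.15,0],[1.53,-4.15,0],[1.53,-4.15,0],[1.53,-4.15,0],[1.53,-4.15,0],[1.53,-4.15,0],[1.53,-4.15,0],[1.53,-4.15,0]],"turn":[[0,0,0.94],[0,0,0.94],[0,0,0.94],[0,0,0.94],[0,0,0.94],[0,0,0.94],[0,0,0.94],[0,0,0.94]],"jaw":[1,1,1,1,1,1,1,1]}';python3 -c "
from h import *
w=snap('wrist','w27.png'); 
P=cloud(w); m=(P[...,2]>.074)&(P[...,2]<.105)&(P[...,0]>.6)&(P[...,0]<.70)&(P[...,1]<-.14)&(P[...,1]>-.205)&(w['color'].max(-1)<90)
q=P[m]; print('knob',len(q), q.min(0),q.max(0),q.mean(0))
to(.603,-.178,.076,10)"
```

```text
time_s: 53.88
ee_pos: [0.6045, -0.1768, 0.1717]
eef_rot: [[0.985, 0.175, 0.0], [0.175, -0.985, 0.0], [0.0, -0.0, -1.0]]
contact_force: [-0.9, -0.2, -0.2]
width: 0.0002
knob 536 [ 0.62822266 -0.18109688  0.07675566] [ 0.64565636 -0.16369062  0.09887663] [ 0.63783846 -0.17230246  0.09449546]
   opt turn -22.51 units, j6 -1.11
   opt turn -0.01 units, j6 2.03
trans [-0.03 -0.02 -1.92] dist mm 96 phi -169.9 w 0.0007 t 53.9 tilt [-0.  0. -0.] F [ 1.1  0.4 -0.2]
```

View pics/w27.png

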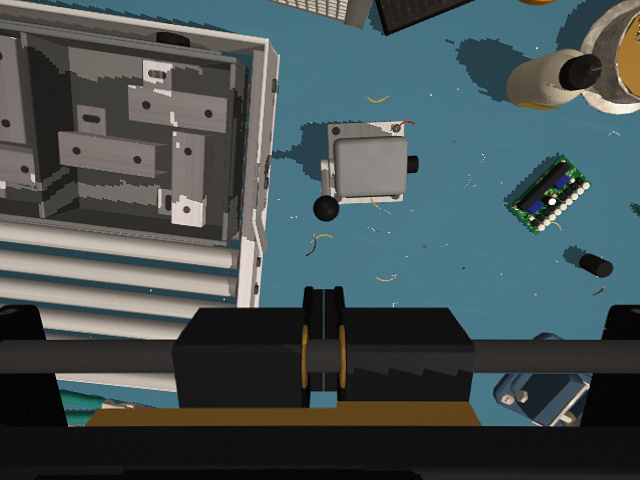

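```bash
python3 -m creep '{"translation":[[-0.03,-0.02,-0.9],[-0.03,-0.02,-1.8],[-0.03,-0.02,-1.92],[-0.03,-0.02,-1.92],[0.2,0.02,-1.92],[0.4,0.055,-1.92],[0.6,0.09,-1.92],[0.8,0.125,-1.92],[1.0,0.16,-1.92],[1.0,0.16,-1.92]],"turn":[[0,0,0],[0,0,0],[0,0,0],[0,0,0],[0,0,0],[0,0,0],[0,0,0],[0,0,0],[0,0,0],[0,0,0]],"jaw":[1,1,1,1,1,1,1,1,1,1]}'; python3 -m creep '{"translation":[[0.1,0.018,0],[0.2,0.035,0],[0.3,0.053,0],[0.35,0.06,0],[0.35,0.06,0]],"turn":[[0,0,0],[0,0,0],[0,0,0],[0,0,0],[0,0,0]],"jaw":[1,1,1,1,1]}';python3 -c "
from h import *
b=snap('side','d15.png',(330,230,450,350),5);w=snap('wrist','w28.png')"
```

```text
time_s: 55.18
ee_pos: [0.655, -0.1694, 0.0751]
eef_rot: [[0.985, 0.174, -0.001], [0.174, -0.985, 0.0], [-0.001, -0.0, -1.0]]
contact_force: [-2.6, 1.4, 1.3]
width: 0.0005
time_s: 55.8
ee_pos: [0.6701, -0.1667, 0.0737]
eef_rot: [[0.985, 0.173, -0.006], [0.173, -0.985, 0.001], [-0.006, -0.002, -1.0]]
contact_force: [-5.4, 1.0, -3.8]
width: 0.0006
```

View pics/d15.png

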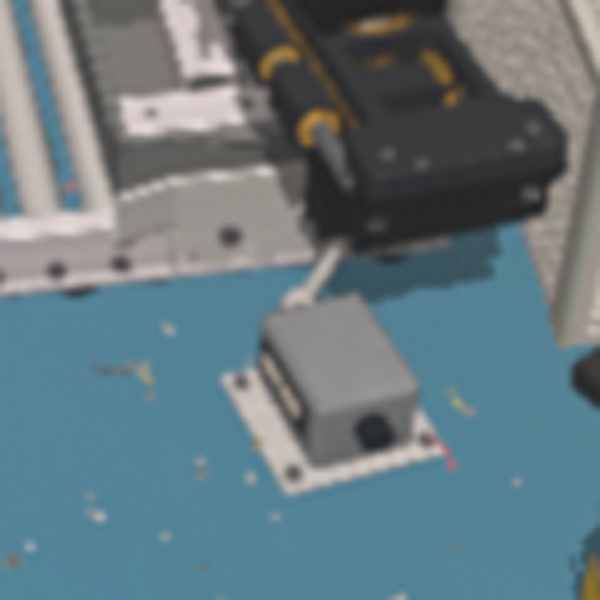

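```bash
python3 -m creep '{"translation":[[0.06,0.01,0],[0.1,0.018,0],[0.1,0.018,0]],"turn":[[0,0,0],[0,0,0],[0,0,0]],"jaw":[1,1,1]}'
```

```text
time_s: 56.28
ee_pos: [0.672, -0.1663, 0.0734]
eef_rot: [[0.985, 0.172, -0.013], [0.172, -0.985, 0.001], [-0.013, -0.003, -1.0]]
contact_force: [-10.5, 1.1, -0.3]
width: 0.0007
```

```bash
python3 -m creep '{"translation":[[0.05,0.01,0],[0.08,0.014,0],[0.08,0.014,0]],"turn":[[0,0,0],[0,0,0],[0,0,0]],"jaw":[1,1,1]}';python3 -m creep '{"translation":[[-0.3,-0.05,0],[-0.6,-0.1,0],[-0.9,-0.16,0],[-1.2,-0.21,0],[-1.5,-0.26,0],[-1.8,-0.31,0],[-1.9,-0.33,0],[-1.9,-0.33,1.2],[-1.9,-0.33,2.4],[-1.9,-0.33,3.0]],"turn":[[0,0,0],[0,0,0],[0,0,0],[0,0,0],[0,0,0],[0,0,0],[0,0,0],[0,0,0],[0,0,0],[0,0,0]],"jaw":[1,1,1,1,1,1,1,1,1,1]}';python3 -m creep '{"translation":[[-0.5,-2,0.5],[-0.5,-2,0.5],[-0.5,-2,0.5],[-0.5,-2,0.5]],"turn":[[0,0,0],[0,0,0],[0,0,0],[0,0,0]],"jaw":[1,1,1,1]}';python3 -c "
from h import *
b=snap('side','d16.png');a=snap('scene','s16.png',(180,190,420,370),3.3);w=snap('wrist','w29.png')
print(status.read_state()['contact_force'])
for im in (a,b):
  P=cloud(im); m=(P[...,2]>.074)&(P[...,2]<.105)&(P[...,0]>.6)&(P[...,0]<.72)&(P[...,1]<-.14)&(P[...,1]>-.205)&(im['color'].max(-1)<90)
  q=P[m]; print('knob',len(q), q.mean(0) if len(q) else 0)
  m=(abs(P[...,2]-.071)<.004)&(P[...,0]>.56)&(P[...,0]<.61)&(P[...,1]<.04)&(P[...,1]>.01); q=P[m]; print(len(q),q[:,0].min() if len(q) else 0)"
```

```text
time_s: 56.65
ee_pos: [0.6725, -0.1661, 0.0732]
eef_rot: [[0.985, 0.172, -0.021], [0.172, -0.985, 0.001], [-0.021, -0.004, -1.0]]
contact_force: [-17.2, 0.4, 2.8]
width: 0.0006
time_s: 57.9
ee_pos: [0.5881, -0.1822, 0.2302]
eef_rot: [[0.985, 0.174, 0.008], [0.174, -0.985, -0.002], [0.007, 0.003, -1.0]]
contact_force: [0.3, -0.2, -0.3]
width: 0.0006
time_s: 58.4
ee_pos: [0.5612, -0.2815, 0.2502]
eef_rot: [[0.985, 0.173, 0.0], [0.173, -0.985, 0.0], [0.0, -0.0, -1.0]]
contact_force: [-0.5, -0.2, -0.4]
width: 0.0003
[ 0.69415166 -0.60017447  0.10568399]
knob 26 [ 0.63432135 -0.16765365  0.09019092]
29 0.5835341005268065
knob 62 [ 0.63685618 -0.17488751  0.09240713]
9 0.5828858338866545
```

View pics/d16.png

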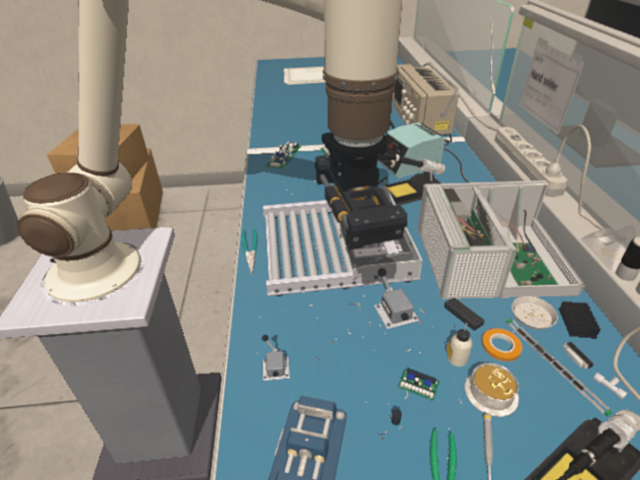

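View pics/s16.png

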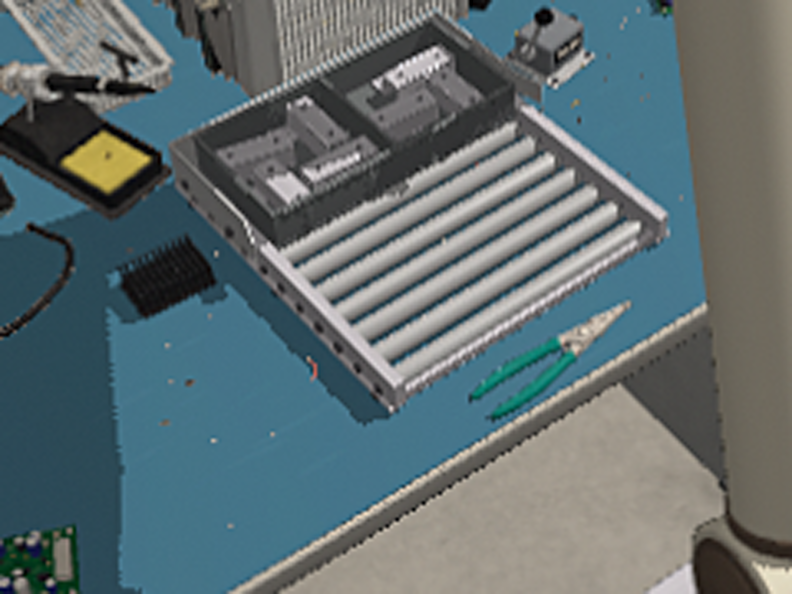

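```bash
python3 -c "
from h import *
print(order.job_done())"
```

```text
the job is handed in; nothing more can be done
None
```

The job is done and handed in at about 58.5 s of the 210 s allowed. All seven brackets were there and sorted: four left-hand in the left bin, three right-hand in the right bin, all seen on the tote floor.

- **Tote:** I pushed it along the lane until it stopped against the bumpers at about 19 N, with both bumpers hidden behind its front wall. Its near wall measured about x = 0.583 after I backed off, and the same after the lever push. It lies parallel to the lane to within the measurement.
- **Counter:** Only then did I push the larger counter's lever, until it stopped moving. The force rose from 5 to 17 N over the last 2–3 mm. The lever then sprang back, and the knob measured where it was before.
- **Bystanders:** The last pictures show the heat sink, capacitor, relay board and small counter where they were, with nothing touching the robot. I judged this by eye and did not measure it.

**What disagreed or went unplanned:**
- One left-hand bracket turned about 10° in its bin at some point, possibly from my nudging. It stayed in the right bin.
- The automatic rectangle fit for the tote came out 7–10 mm too large. I relied on the edge readings instead.
- I saw no grip slip and no loose bracket knocked aside.

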